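# Set up the spirit lamp, tripod and clay cup on the soldering brick

### The job

Get the bench ready for warming setter's cement over the spirit lamp: move the lighter from in front of the soldering brick to the bench just off the brick's left end, and lay the long black tongs, which lie on the brick, on the bench just in front of the brick (on the robot's side), parallel to its long side and about centred on it. Then stand the spirit lamp upright in the middle of the brick, set the wire tripod over it with all three feet on the brick and the lamp centred between its legs, and seat the empty, straight-sided clay cup flat on top of the tripod, inside its three prongs. Leave the clay dish of charcoal, the bright tweezers and the cutters where they are.

Things in the scene. Friction and masses are not known exactly. Their poses are not given: they have to be found in the camera images.
- firebrick: scorched brown soldering brick, fixed on the bench, 119 (its x) by 230 (its y) by 40 mm high. Origin at the centre of its underside; its long side is its y axis, which points to the robot's left within 0.17 rad, so its left end is the +y end and its front is the -x side.
- lighter: red disposable gas lighter with a metal head, lying on the bench in front of the brick, 16 (x) by 77 (y, from -39 to +38; the solid body is from -39 to +34) by 23 mm high. Origin on its underside.
- tongs: long blackened soldering tweezers (tongs), lying on the brick at the start, 24 (x, at the widest) by 194 (y) by 9 mm high; one rigid piece. Origin at the centre of the underside; taken across the middle.
- spirit_lamp: glass spirit lamp with violet spirit and a brass burner, round, 60 mm across the glass body (about upright-sided around 15 to 35 mm height), 73 mm high. Origin at the centre of the underside, z up.
- tripod: dark steel wire tripod, rigid, 118 mm across. Origin on its axis at foot level, z up. Top ring at 101-112 mm height, 60 mm outside, 52 inside: grip it across the outside, fingers closing along the tripod's x axis. Rods 6 mm thick at 90, 210, 330 deg from x: feet 50 mm and prongs (tips at 122 mm height) 56 mm from the axis, level spokes to the ring. The lamp has 17 mm of room between the legs.
- clay_cup: empty terracotta cup, straight upright sides, 94 mm outside diameter, 28 mm high, floor 8 mm, wall about 10 mm thick (its middle 41 mm from the axis): pinch it by the wall. Origin at the centre of the underside, z up. On the tripod it stands 112 mm above the feet, with 6 mm of room inside the prongs.
- charcoal_dish: bystander: flared clay dish filled with black charcoal sticks, 98 by 99 by 35 mm. Origin at the centre of the underside. Not to be moved.
- tweezers: bystander: short bright steel tweezers, 17 by 127 (y) by 7 mm, on the bench. Origin at the centre of the underside. Not to be moved.
- cutters: bystander: cutting pliers with dark handles, 115 (x) by 30 by 11 mm, on the bench. Origin on the underside. Not to be moved.
Not all that is in view belongs to the job. There is more than one size of the spirit_lamp; the one meant has the size given above.

How it is judged (in metres and radians):
At the end, for the whole second after the job is handed in: Lighter on the bench 121-230 mm left of the brick's centre; tongs on the bench 68-165 mm in front of it, parallel within 0.2 rad, centred within 50 mm; lamp upright on the brick within 15 mm of its middle; tripod level on the brick within 12 mm of the lamp; cup level on it within 9 mm; all at rest (y of lighter in the frame of firebrick between 0.121 and 0.23 m and x of lighter in the frame of firebrick between -0.06 and 0.06 m and height (world z) of lighter below 0.025 m and linear speed of each of lighter, tongs, spirit_lamp, tripod, clay_cup below 0.02 m/s and x of tongs in the frame of firebrick between -0.165 and -0.068 m and y of tongs in the frame of firebrick between -0.05 and 0.05 m and angle between the y axis of tongs and the y axis of firebrick, either way round below 0.2 rad and height (world z) of tongs below 0.02 m and horizontal distance between spirit_lamp and firebrick below 0.015 m and angle between spirit_lamp's own z axis and vertical below 0.1 rad and z of spirit_lamp in the frame of firebrick between 0.035 and 0.045 m and horizontal distance between tripod and spirit_lamp below 0.012 m and angle between each of tripod, clay_cup's own z axis and vertical below 0.06 rad and z of tripod in the frame of firebrick between 0.035 and 0.045 m and horizontal distance between clay_cup and tripod below 0.009 m and z of clay_cup in the frame of tripod between 0.107 and 0.117 m); the robot touches nothing.
It fails at once if the charcoal dish is moved more than 25 mm (distance of charcoal_dish from where it was at the start of the episode above 0.025 m).
It fails at once if the tweezers are moved more than 25 mm (distance of tweezers from where it was at the start of the episode above 0.025 m).
It fails at once if the cutters are moved more than 25 mm (distance of cutters from where it was at the start of the episode above 0.025 m).
It also fails if it takes over 134 s, if anything falls off the work surface, if the arm or the gripper's body presses on something with over 40 N, if the wrist force passes 120 N, or if a joint passes its speed limit or range.

### The arm

A 6-joint arm with a two-finger parallel gripper is mounted at the origin on a cart in front of the work surface, level with it; the furniture and walls round the work are solid. World frame = base frame: x ahead of the robot, y to its left, z up, the work surface at z = 0. Lengths are in m, angles in degrees, forces in N, time in s.
With the tool pointing down it reaches from about 0.35 to 0.8 m from the base axis. Payload 7.3 kg.
Tool frame: the origin (TCP) lies on the centre line of the jaws, within the pads' length; the fingertips stand 25 mm ahead of it and the grasp point (between the pads) lies 6 mm ahead of it; z points along the fingers, y is the line along which they close (so a half turn about z gives the same grasp; the last joint's range is limited). The gripper opens to 85 mm and grips with 20 to 120 N. Pads are 22 mm wide; open, the fingers measure 114 mm over their backs; the gripper's body (76 mm by 85 mm) begins 54 mm behind the grasp point. The pads swing forward as they close: fully open they stand 13 mm farther back than shut.
Start: joints at [59.931, 19.595, 87.324, -0, 73.075, -8.365], TCP at [0.194, 0.488, 0.233] pointing down, gripper open.
Joint ranges: [-145.02, 145.02], [-44.19, 115.74], [2.07, 154.8], [-57.11, 237.11], [16.16, 152.29], [-177.93, 177.93]. Speed limits (degrees/s): [147.25, 147.25, 180, 180, 180, 180].

### API

Orientations are given as a 3x3 rotation matrix whose columns are the frame's x, y, z axes.
In Python, from workcell import manip gives the robot as it stands.
- The arm moves only by the tool drive_tool, never from a script. Its argument "motion" is text: rows parted by semicolons, each of 6 numbers parted by spaces: the shift along the tool's x, y, z in units of 40 mm (1.0 is 40 mm), then the turn, a rotation vector about the tool's x, y, z in units of 0.08 rad (1.0 is 0.08 rad). A call has 1 to 5 rows; each row shifts and turns the commanded pose from where the row before left it, along the tool's axes as they then stand; what a row does not reach is not made up. A row lasts 1/10 s, in which the tool goes at most 50 mm and 8.59 degrees, less where a joint would pass 70% of its speed; a pose out of reach is approached as far as the arm can. A call with a number of a shift or a turn outside -1 to 1 is refused whole. A call with a gripper value outside its range is refused whole. "fingers" is the opening, from 0 (shut) to 1 (fully open), set as the call begins (left out, the last holds). The fingers move at their own pace and stop on an object; "newtons" is the grip in N (left out, the last holds). Time passes only in rows, so rows that do not move let the fingers close. It gives the time, the measured TCP pose, the force, the opening and the grip force at its end, in the units of the state.
- manip.state(): the state, without advancing time (a new reading comes with each control period).
- manip.capture(name): name is "scene" or "side" or "wrist"; returns (picture, depth): 420x560x3 uint8, red, green, blue; 420x560 float32, m along the optical axis (not along the pixel's ray), 0 where there is no reading.
- manip.calibration(name): a dict with "fx", "fy", "cx", "cy" (pixels), "k1" (the pictures are not rectified: a ray, as slopes to the right and down, at radius r is drawn at 1 + k1 r^2 times it, then the intrinsics apply), "pose" (4x4, takes a point from camera to world coordinates). Camera axes: x right, y up, looking along -z (the intrinsics and any distortion apply to the point x, -y, -z); pixel columns grow to the right and rows downward; lengths in m; the calibration is good to about 2 mm. A picture is of the moment at which its call begins: read the wrist's pose just before it. calibration takes no time and is no camera call; for the wrist camera it gives the pose at the moment of the call.
- manip.hand_in(): hands the job in; it is judged then, once.
The state is a dict: "t": time; "joint_positions": joint angles; "joint_vel": joint speeds; "joint_torque": joint torques, N m; "ee_pos": TCP position; "eef_rot": TCP orientation; "force": force on the tool from outside, world axes, zero at the start; "ft_torque": the same for the moment, N m; "gripper_width": finger opening in m; "finger_force": force on a finger pad.
Only numpy, scipy, OpenCV 4.12 (cv2) and the standard library are available. Lean on these libraries where they do the work, as an engineer would, in place of code of your own. Each camera call takes 0.05 s, during which the arm holds its last target. There are 200 camera calls.

## Working session

There is one attempt and no reset: what is moved stays moved. The work goes in short steps, Python scripts to look and compute and a tool call to move; the robot and the scene stay as the last step left them, time stands still between calls to the robot, and variables do not carry over. Pictures are saved under pics/ and viewed, at most 14 in all, crops included, and the job is handed in when it is done.

Besides the shell and the picture viewer there is one more tool, called after ">>>" as name(argument=value, ...) on one line, values as JSON. drive_tool: Moves the arm, as the interface text tells. Its arguments: {"type":"object","properties":{"motion":{"type":"string"},"fingers":{"type":"number"},"newtons":{"type":"number"}},"required":["motion"]}

```bash
mkdir -p pics; ls; cat > h.py <<'E'
import numpy as np, cv2
from workcell import manip
np.set_printoptions(precision=4,suppress=True)
def cap(name,fn=None):
    s=manip.state(); c=manip.calibration(name); p,d=manip.capture(name)
    if fn: cv2.imwrite('pics/'+fn+'.png',p[:,:,::-1]); np.savez('pics/'+fn+'.npz',p=p,d=d,**c)
    return p,d,c
def load(fn):
    z=np.load('pics/'+fn+'.npz'); return z['p'],z['d'],{k:z[k] for k in('fx','fy','cx','cy','k1','pose')}
def ray(c,u,v):
    K=np.array([[c['fx'],0,c['cx']],[0,c['fy'],c['cy']],[0,0,1]],float)
    q=cv2.undistortPoints(np.array([[[u,v]]],float),K,np.array([c['k1'],0,0,0],float))[0,0]
    d=np.array([q[0],-q[1],-1.]); return c['pose'][:3,3],c['pose'][:3,:3]@d
def onz(c,u,v,z):
    o,d=ray(c,u,v); return o+d*(z-o[2])/d[2]
def cloud(d,c):
    K=np.array([[c['fx'],0,c['cx']],[0,c['fy'],c['cy']],[0,0,1]],float)
    h,w=d.shape; u,v=np.meshgrid(np.arange(w),np.arange(h))
    q=cv2.undistortPoints(np.stack([u,v],-1).reshape(-1,1,2).astype(float),K,np.array([c['k1'],0,0,0],float)).reshape(h,w,2)
    P=np.stack([q[...,0]*d,-q[...,1]*d,-d],-1)
    W=P@c['pose'][:3,:3].T+c['pose'][:3,3]; W[d<=0]=np.nan; return W
def tri(c1,p1,c2,p2):
    o1,d1=ray(c1,*p1);o2,d2=ray(c2,*p2)
    t=np.linalg.lstsq(np.stack([d1,-d2],1),o2-o1,rcond=None)[0]
    a=o1+d1*t[0];b=o2+d2*t[1];return (a+b)/2,np.linalg.norm(a-b)
E
python3 - <<'E'
from h import *
for n in('scene','side','wrist'):
    p,d,c=cap(n,n+'0'); print(n,c['fx'],c['k1'],c['pose'].round(3).tolist(),(d>0).mean())
s=manip.state(); print(s)
E
```

```text
pics
scene 401.27238657752895 -0.042190147439435985 [[0.719, 0.51, -0.473, 0.035], [-0.695, 0.518, -0.498, -0.502], [-0.009, 0.686, 0.727, 0.826], [0.0, 0.0, 0.0, 1.0]] 0.996109693877551
side 487.64474561569176 0.029732511073464262 [[1.0, 0.013, -0.028, 0.485], [-0.031, 0.46, -0.887, -1.229], [0.001, 0.888, 0.46, 0.73], [0.0, 0.0, 0.0, 1.0]] 0.9961522108843538
wrist 323.70946138487506 -0.023268629830218858 [[0.369, -0.887, -0.277, 0.123], [0.929, 0.352, 0.112, 0.516], [-0.002, -0.298, 0.954, 0.375], [0.0, 0.0, 0.0, 1.0]] 0.9960884353741497
{'t': 0.15, 'joint_positions': array([59.9307, 19.6269, 87.3627, -0.0025, 73.0758, -8.3628]), 'joint_vel': array([-0.019 , -0.1746, -0.1748, -0.0583, -0.0216, -0.0345]), 'joint_torque': array([  0.0009, -43.3908, -24.6146,  -0.0001,   0.0058,   0.    ]), 'ee_pos': array([0.194 , 0.4875, 0.2322]), 'eef_rot': array([[-0.9291,  0.3698, -0.0005],
       [ 0.3698,  0.9291, -0.001 ],
       [ 0.0001, -0.0011, -1.    ]]), 'force': array([-0.0544, -0.0801, -0.7504]), 'ft_torque': array([ 0.0127, -0.0088,  0.0246]), 'finger_force': 0.0, 'gripper_width': 0.08528602621687684}
```

View pics/scene0.png

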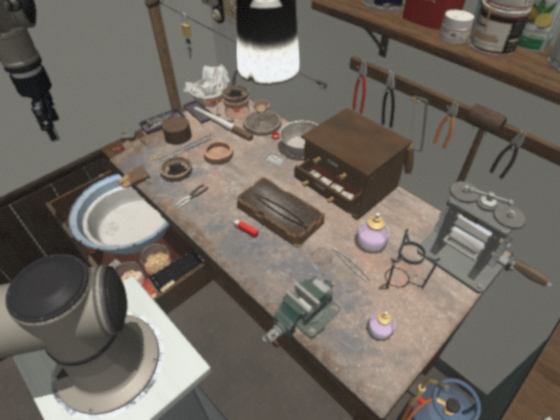

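View pics/side0.png

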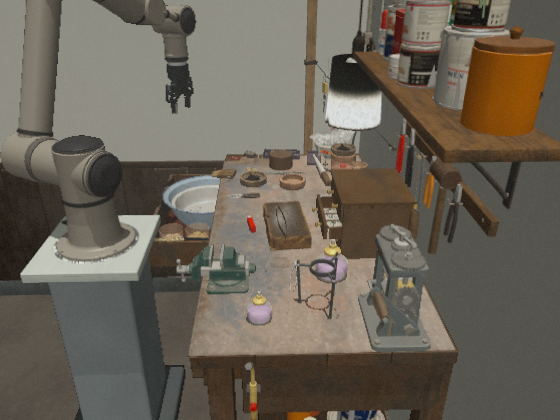

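The scene view shows the brick at about (280,209) with the tongs on it, the lighter at (246,229), lamps at (373,233) and (380,325), the tripod at (410,260), and low clay pots at (218,153) and (176,167). The side view matches this. Next I'll measure from the depth cloud.

```bash
python3 - <<'E'
from h import *
p,d,c=load('scene0'); W=cloud(d,c)
for n,(u,v) in dict(brick=(262,212),lighter=(246,229),lampA=(373,240),lampB=(380,328),cup=(218,150),dish=(176,165),cut=(190,196),tw=(350,262),bench=(220,250),tripring=(402,262),pot=(262,120)).items(): print(n,W[v,u])
big=cv2.resize(p[90:350,130:460],None,fx=2.4,fy=2.4,interpolation=cv2.INTER_CUBIC)[:600,:792]
cv2.imwrite('pics/s0c.png',big[:,:,::-1])
# topdown ortho, rows: x 0.8->0.2 , cols: y 0.6->-0.6 ; 1.5mm
for fn in('scene0',):
  m=(np.isfinite(W[...,2]))&(W[...,2]>-.02)&(W[...,2]<.2)
# height-binned silhouettes
def comp(lo,hi,nm):
  m=((W[...,2]>lo)&(W[...,2]<hi)&(W[...,0]<.85)&(W[...,0]>.2)).astype(np.uint8)
  n,L,S,C=cv2.connectedComponentsWithStats(m)
  for i in range(1,n):
    if S[i,4]>60:
      q=W[L==i]; print(nm,C[i].round(),S[i,4],'min',q.min(0),'max',q.max(0))
comp(.006,.2,'obj')
E
```

```text
brick [0.4973 0.0632 0.0381]
lighter [0.4377 0.0616 0.0185]
lampA [ 0.6237 -0.2072  0.0488]
lampB [ 0.4514 -0.3588  0.0379]
cup [0.5968 0.3895 0.0082]
dish [0.4478 0.4036 0.0256]
cut [0.4081 0.2777 0.0085]
tw [ 0.5619 -0.1917  0.0012]
bench [0.3515 0.0654 0.0031]
tripring [ 0.6539 -0.2838  0.0025]
pot [0.8056 0.4064 0.0153]
obj [234. 122.] 19652 min [ 0.2    -0.1256  0.006 ] max [0.85   0.7915 0.2   ]
obj [170. 126.] 1014 min [0.4798 0.5049 0.006 ] max [0.6316 0.7029 0.0601]
obj [128. 136.] 92 min [0.3997 0.6449 0.006 ] max [0.4488 0.6958 0.0173]
obj [218. 152.] 528 min [0.5381 0.3224 0.0061] max [0.6506 0.4176 0.0321]
obj [275. 157.] 123 min [0.6727 0.1974 0.0061] max [0.7257 0.2637 0.0188]
obj [175. 168.] 576 min [0.3956 0.353  0.006 ] max [0.4921 0.4774 0.0346]
obj [134. 177.] 384 min [0.2849 0.4128 0.006 ] max [0.3798 0.5104 0.0219]
obj [281. 211.] 3226 min [ 0.4791 -0.07    0.0061] max [0.6235 0.1659 0.0524]
obj [190. 195.] 124 min [0.3543 0.267  0.006 ] max [0.4639 0.2995 0.0123]
obj [468. 247.] 6436 min [ 0.5532 -0.5626  0.006 ] max [ 0.8118 -0.2668  0.1999]
obj [373. 234.] 904 min [ 0.6096 -0.2292  0.0062] max [ 0.689  -0.1486  0.1078]
obj [246. 228.] 204 min [0.4279 0.0316 0.0063] max [0.4586 0.1054 0.0267]
obj [305. 309.] 2840 min [ 0.2647 -0.2668  0.0062] max [ 0.4597 -0.1576  0.0945]
obj [381. 325.] 636 min [ 0.4391 -0.3821  0.0061] max [ 0.4973 -0.3234  0.0775]
obj [442. 385.] 109 min [ 0.4414 -0.5286  0.0061] max [ 0.4554 -0.4985  0.0334]
```

View pics/s0c.png

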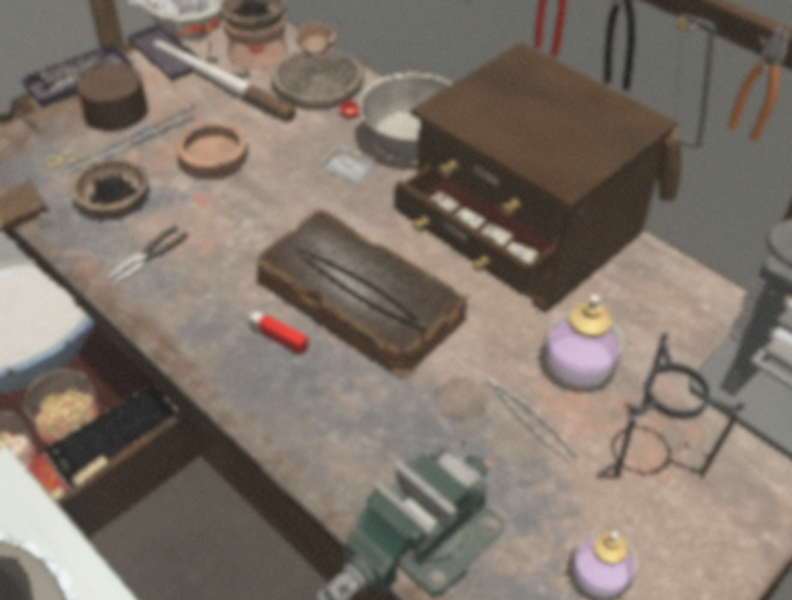

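The crop confirms the scene: the smaller lamp is at crop (603,565), which is full-image (381,325), and the straight-sided cup is at crop (212,150). The charcoal dish, cutters and tweezers are clear of the moves. The cabinet's open drawer is close to the back of the brick.

```bash
cat >> h.py <<'E'
def plan(tgt,ang,s=None):
    """tool-down target: tgt xyz of TCP, ang = world angle(deg) of tool y (mod 180). prints translate-first then turn, units"""
    s=s or manip.state(); R=s['eef_rot']; dp=np.array(tgt)-s['ee_pos']; t=R.T@dp/.04
    cur=np.degrees(np.arctan2(R[1,1],R[0,1])); opts=[(ang-cur+k*180+720+90)%180-90 for k in(0,)]
    print('tool shift first (units)',t.round(2),'rows>=',np.ceil(np.linalg.norm(t)/1.2),'| world',dp.round(4),'| turn z units',[round(-np.radians(o)/.08,2) for o in opts],'or',[round(-np.radians(o-np.sign(o)*180)/.08,2) for o in opts],'j6',s['joint_positions'][5].round(1))
E
python3 - <<'E'
from h import *
for fn in('scene0','side0'):
  p,d,c=load(fn); W=cloud(d,c); X,Y,Z=W[...,0],W[...,1],W[...,2]
  hsv=cv2.cvtColor(p,cv2.COLOR_RGB2HSV)
  def rect(m,nm):
    q=W[m]; 
    if len(q)<10: print(nm,len(q));return
    r=cv2.minAreaRect((q[:,:2]*1000).astype(np.float32)); print(fn,nm,len(q),np.round(r[0],1),np.round(r[1],1),round(r[2],1),'z med',np.nanmedian(q[:,2]).round(4),np.nanpercentile(q[:,2],98).round(4))
  box=lambda a,b,e,f:(X>a)&(X<b)&(Y>e)&(Y<f)
  b=box(.46,.64,-.09,.18)
  rect(b&(Z>.033)&(Z<.052),'bricktop')
  rect(box(.40,.48,.01,.13)&(hsv[...,0]<8)&(hsv[...,1]>150)&(Z>.004),'lighter')
  rect(box(.42,.52,-.40,-.30)&(Z>.012)&(Z<.038),'lamp')
  rect(box(.5,.67,.30,.44)&(Z>.02)&(Z<.04),'cup')
  rect(box(.38,.51,.34,.49)&(Z>.022),'dish')
  rect(box(.55,.78,-.42,-.23)&(Z>.088)&(Z<.13),'tripring')
  q=W[box(.58,.75,-.1,.3)&(Z>.06)&(Z<.3)]; print('cab xmin by z',[(z,q[(q[:,2]>z)&(q[:,2]<z+.02)][:,0].min().round(3)) for z in(.06,.08,.1,.12) if ((q[:,2]>z)&(q[:,2]<z+.02)).any()], q[:,2].max())
  for z in(.06,.09): 
    k=q[(q[:,2]>z)&(q[:,2]<z+.03)]; i=k[:,0].argsort()[:200:25]; print(k[i].tolist() if 0 else k[i])
plan((.5,.05,.3),0)
E
```

```text
scene0 bricktop 2633 [547.   48.2] [119.4 230.3] 4.8 z med 0.0402 0.0484
scene0 lighter 124 [442.1  60.2] [13.4 56.7] 13.1 z med 0.0218 0.025
scene0 lamp 375 [ 466.4 -353.2] [53.2 58.5] 26.0 z med 0.032 0.0377
scene0 cup 236 [583.8 370.6] [93.9 91.6] 74.7 z med 0.0267 0.0305
scene0 dish 207 [443.6 403.2] [97.1 97.2] 11.4 z med 0.0247 0.0316
scene0 tripring 1172 [ 661.9 -336. ] [124.6 229. ] 72.5 z med 0.1076 0.1287
cab xmin by z [(0.06, np.float64(0.622)), (0.08, np.float64(0.623)), (0.1, np.float64(0.638)), (0.12, np.float64(0.663))] 0.2998585036476361
[[ 0.6224 -0.0639  0.0795]
 [ 0.6257 -0.0575  0.0799]
 [ 0.6375  0.0355  0.063 ]
 [ 0.6384 -0.0119  0.0647]
 [ 0.6388  0.0415  0.0844]
 [ 0.6391  0.0109  0.0673]
 [ 0.6392 -0.0256  0.0662]
 [ 0.6394 -0.0945  0.0711]]
[[ 0.6375 -0.0931  0.0937]
 [ 0.6389 -0.0091  0.0957]
 [ 0.6395 -0.0878  0.0957]
 [ 0.6398 -0.0433  0.0967]
 [ 0.6402 -0.0609  0.0905]
 [ 0.6406  0.0292  0.1022]
 [ 0.641   0.0292  0.0947]
 [ 0.6415  0.015   0.0963]]
side0 bricktop 1505 [546.3  45.8] [117.5 234.3] 4.9 z med 0.0414 0.0483
side0 lighter 77 [443.5  57.8] [15
[... 341 characters left out ...]
.622)), (0.08, np.float64(0.622)), (0.1, np.float64(0.638)), (0.12, np.float64(0.664))] 0.2999778106712213
[[ 0.622   0.0272  0.0802]
 [ 0.6303 -0.0618  0.0796]
 [ 0.6382 -0.0626  0.0862]
 [ 0.6387 -0.0319  0.0884]
 [ 0.6392  0.076   0.0615]
 [ 0.6588  0.0113  0.065 ]
 [ 0.6609  0.0551  0.0652]
 [ 0.6633 -0.045   0.0666]]
[[ 0.6378 -0.0116  0.0936]
 [ 0.6393 -0.0744  0.0957]
 [ 0.6404 -0.0134  0.0945]
 [ 0.6429 -0.0397  0.1019]
 [ 0.6453 -0.0904  0.1014]
 [ 0.6478 -0.0675  0.1042]
 [ 0.6744  0.0782  0.0902]
 [ 0.6817  0.0052  0.1098]]
tool shift first (units) [-11.15  -7.34  -1.69] rows>= 12.0 | world [ 0.306  -0.4375  0.0678] | turn z units [np.float64(14.9)] or [np.float64(-24.37)] j6 -8.4
```

Both views agree to within a few mm:

| Object | Position (m) | Notes |
|---|---|---|
| Brick | centre (0.547, 0.047) | top at 0.040, yaw +4.8° |
| Lamp | about (0.467, -0.356) | – |
| Cup | about (0.586, 0.370) | – |

Next I'll move the wrist camera over the brick.

>>> drive_tool(motion="-0.86 -0.56 -0.13 0 0 0;-0.86 -0.56 -0.13 0 0 0;-0.86 -0.56 -0.13 0 0 0;-0.86 -0.56 -0.13 0 0 0;-0.86 -0.56 -0.13 0 0 0")

```text
t: 0.65
ee_pos: [0.313, 0.3187, 0.2588]
eef_rot: [[-0.929, 0.369, -0.0], [0.369, 0.929, -0.0], [0.0, -0.0, -1.0]]
force: [-0.3, -0.3, 0.1]
gripper_width: 0.0852
finger_force: 0.0
```

>>> drive_tool(motion="-0.86 -0.56 -0.13 0 0 0;-0.86 -0.56 -0.13 0 0 0;-0.86 -0.56 -0.13 0 0 0;-0.86 -0.56 -0.13 0 0 0;-0.86 -0.56 -0.13 0 0 0")

```text
t: 1.15
ee_pos: [0.4315, 0.1509, 0.2848]
eef_rot: [[-0.929, 0.37, -0.0], [0.37, 0.929, 0.0], [0.0, 0.0, -1.0]]
force: [1.1, 0.5, 0.3]
gripper_width: 0.0851
finger_force: 0.0
```

>>> drive_tool(motion="-0.86 -0.56 -0.13 0 0 1;-0.86 -0.56 -0.13 0 0 1;0 0 0 0 0 1;0 0 0 0 0 1;0 0 0 0 0 1")

```text
t: 1.65
ee_pos: [0.4755, 0.0831, 0.2947]
eef_rot: [[-0.709, 0.706, -0.001], [0.706, 0.709, 0.0], [0.001, -0.001, -1.0]]
force: [0.4, 0.7, -0.2]
gripper_width: 0.0852
finger_force: 0.0
```

>>> drive_tool(motion="0 0 0 0 0 1;0 0 0 0 0 1;0 0 0 0 0 1;0 0 0 0 0 1;0 0 0 0 0 1")

```text
t: 2.15
ee_pos: [0.4753, 0.0836, 0.2948]
eef_rot: [[-0.379, 0.925, -0.001], [0.925, 0.379, 0.0], [0.0, -0.001, -1.0]]
force: [-0.0, 0.4, 0.2]
gripper_width: 0.0856
finger_force: 0.0
```

>>> drive_tool(motion="0 0 0 0 0 1;0 0 0 0 0 1;0 0 0 0 0 1;0 0 0 0 0 0")

```text
t: 2.55
ee_pos: [0.4754, 0.0836, 0.2948]
eef_rot: [[-0.151, 0.989, -0.001], [0.989, 0.151, 0.0], [0.0, -0.001, -1.0]]
force: [0.6, -0.4, 0.3]
gripper_width: 0.0858
finger_force: 0.0
```

```bash
python3 - <<'E'
from h import *
p,d,c=cap('wrist','w1'); print(c['pose'])
W=cloud(d,c); print(np.nanmin(W[...,:2],(0,1)),np.nanmax(W[...,:2],(0,1)))
E
```

```text
[[ 0.9885 -0.1447 -0.0438  0.4637]
 [ 0.1512  0.9431  0.296   0.1595]
 [-0.0015 -0.2993  0.9542  0.4377]
 [ 0.      0.      0.      1.    ]]
[-0.6523 -1.432 ] [0.8802 0.3823]
```

View pics/w1.png

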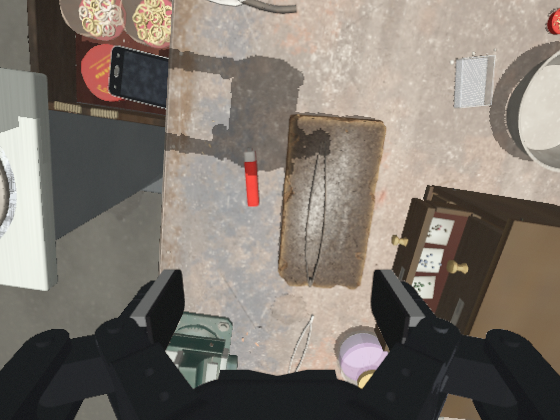

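The wrist view has image right as +x and up as +y. The lighter is at (251,180), the tongs run from about (322,145) to (309,280) on the brick, and the brick spans (280-385, 112-288).

```bash
python3 - <<'E'
from h import *
p,d,c=load('w1'); W=cloud(d,c); X,Y,Z=W[...,0],W[...,1],W[...,2]
hsv=cv2.cvtColor(p,cv2.COLOR_RGB2HSV)
def rect(m,nm):
    q=W[m]; r=cv2.minAreaRect((q[:,:2]*1000).astype(np.float32)); print(nm,len(q),np.round(r[0],1),np.round(r[1],1),round(r[2],1),'z',np.nanpercentile(q[:,2],[5,50,95]).round(4))
rect((X>.46)&(X<.64)&(Y>-.09)&(Y<.18)&(Z>.033)&(Z<.048),'brick')
n=(hsv[...,0]<8)|(hsv[...,0]>172)
m=n&(hsv[...,1]>140)&(X>.40)&(X<.48)&(Y>.01)&(Y<.13); rect(m&(Z>.015),'red')
rect((X>.405)&(X<.475)&(Y>.0)&(Y<.13)&(Z>.012),'lighter')
# pixel-ray check of red top
u,v=[a.mean() for a in np.nonzero(m)[::-1]]; print('red px',u,v,onz(c,u,v,.02))
# tongs: height above brick surface & dark
v=hsv[...,2].astype(float)
bl=v-cv2.GaussianBlur(v,(0,0),6)
t=(bl<-14)&(X>.5)&(X<.59)&(Y>-.065)&(Y<.155)&(Z>.036)
cv2.imwrite('pics/t.png',(t*255).astype(np.uint8))
nn,L,S,C=cv2.connectedComponentsWithStats(t.astype(np.uint8),connectivity=8)
for i in range(1,nn):
    if S[i,4]>15: rect(L==i,('t',S[i].tolist()))
for q in((322,145),(309,280),(323,185),(307,235),(326,235)): print(q,onz(c,*q,.046),W[q[1],q[0]])
im=cv2.resize(p[100:300,240:400],None,fx=3,fy=3,interpolation=cv2.INTER_CUBIC); cv2.imwrite('pics/w1c.png',im[:,:,::-1])
E
```

```text
brick 14529 [546.6  48.4] [116.9 229.6] 4.7 z [0.0394 0.0414 0.0428]
red 497 [443.7  62.7] [15.5 58.1] 11.7 z [0.0219 0.0244 0.0259]
lighter 21814 [434.6  72.8] [73.2 65.1] 72.9 z [0.3172 0.369  0.3859]
red px 251.45180722891567 183.15261044176708 [0.4436 0.063  0.02  ]
('t', [305, 128, 41, 159, 754]) 754 [533.5  39.6] [ 53.2 214.3] 17.7 z [0.0401 0.0419 0.0496]
('t', [372, 130, 8, 3, 17]) 17 [582.9 153.5] [9.  2.5] 9.2 z [0.0403 0.0418 0.0428]
('t', [371, 134, 10, 10, 42]) 42 [584.9 144.7] [ 9.8 11. ] 2.2 z [0.0402 0.0412 0.0426]
('t', [374, 143, 5, 8, 21]) 21 [587.4 135.7] [7.9 4.7] 89.7 z [0.0403 0.0414 0.0433]
('t', [302, 150, 13, 9, 54]) 54 [507.5 113.3] [ 9.2 15.3] 87.1 z [0.0401 0.041  0.0428]
('t', [365, 153, 12, 26, 80]) 80 [586.1 112.3] [ 7.7 31.7] 0.4 z [0.0399 0.0414 0.0429]
('t', [303, 155, 15, 103, 207]) 207 [521.3  46.4] [  5.8 136.8] 3.7 z [0.0405 0.0425 0.0508]
('t', [359, 180, 8, 9, 22]) 22 [583.6  87.6] [11.3  5.5] 49.4 z [0.0407 0.0417 0.0431]
('t', [342, 202, 7, 5, 16]) 16 [566.   59.4] [7.4 3.3] 33.6 z [0.0405 0.0417 0.0426]
('t', [281, 263, 24, 23, 154]) 154 [515.2 -54.1] [19.8 38.9] 51.3 z [0.0393 0.0413 0.0428]
('t', [371, 270, 39, 94, 1026]) 1026 [515.6  96.8] [15.4 32.8] 37.1 z [0.3113 0.3236 0.3692]
('t', [401, 281, 35, 51, 428]) 428 [522.6 100.5] [13.6  7.1] 9.6 z [0.3184 0.3333 0.3521]
('t', [442, 319, 16, 11, 50]) 50 [526.3 104.2] [1.5 4.8] 75.7 z [0.349  0.3519 0.354 ]
('t', [464, 329, 96, 49, 667]) 667 [539.2 104.6] [14.7  7.5] 36.3 z [0.3521 0.3592 0.3713]
('t', [431, 390, 56, 30, 413]) 413 [526.3  84.4] [ 8.9 26. ] 79.5 z [0.3598 0.3622 0.3674]
(322, 145) [0.522  0.1279 0.046 ] [0.5228 0.1274 0.0409]
(309, 280) [ 0.5393 -0.0525  0.046 ] [ 0.5388 -0.0509  0.049 ]
(323, 185) [0.5326 0.0801 0.046 ] [0.5335 0.0791 0.041 ]
(307, 235) [0.5249 0.0118 0.046 ] [0.5241 0.0136 0.0508]
(326, 235) [0.5493 0.0155 0.046 ] [0.5504 0.0136 0.0408]
```

View pics/w1c.png

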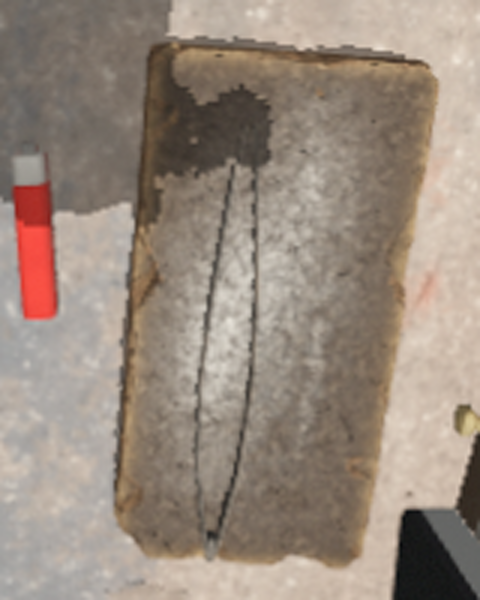

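The tongs' hinge end is at full-image (311,283) and their centre is about (0.530, 0.040), with axis near 97°. The lighter's red body centre is (0.4437, 0.0627), with its x axis at 11.7°. Heights come out as expected: brick 0.041, lighter 0.024. I'll take the lighter first.

>>> drive_tool(motion="-0.05 -0.17 0.92 0 0 0;-0.05 -0.17 0.92 0 0 0;-0.05 -0.17 0.92 0 0 -0.65;-0.05 -0.17 0.92 0 0 0;-0.05 -0.17 0.92 0 0 0", fingers=0.35, newtons=40)

```text
t: 3.1
ee_pos: [0.4434, 0.0678, 0.1099]
eef_rot: [[-0.205, 0.979, 0.001], [0.979, 0.205, 0.0], [-0.0, 0.001, -1.0]]
force: [-0.0, -0.3, -0.3]
gripper_width: 0.0299
finger_force: 0.0
```

```bash
python3 - <<'E'
from h import *
plan((.443,.068,.03),11.7); print(manip.state()['gripper_width'])
p,d,c=cap('wrist','w2'); W=cloud(d,c); hsv=cv2.cvtColor(p,cv2.COLOR_RGB2HSV)
m=((hsv[...,0]<8)|(hsv[...,0]>172))&(hsv[...,1]>140)&(W[...,0]>.40)&(W[...,0]<.48)&(W[...,1]<.13)&(W[...,1]>0)
r=cv2.minAreaRect((W[m&(W[...,2]>.015)][:,:2]*1000).astype(np.float32)); print(m.sum(),r)
z=W[...,2]; f=(z>manip.state()['ee_pos'][2]-.04)&(z<.2); print('finger min z',np.percentile(z[f],.5),manip.state()['ee_pos'])
E
```

```text
tool shift first (units) [ 0.01 -0.01  2.  ] rows>= 2.0 | world [-0.0004  0.0002 -0.0799] | turn z units [np.float64(0.03)] or [np.float64(-39.24)] j6 -12.9
0.02990493504241069
1432 ((443.59454345703125, 62.814247131347656), (14.310235977172852, 58.8952751159668), 11.285667419433594)
finger min z 0.06703725031317483 [0.4389 0.0675 0.1048]
```

```bash
python3 - <<'E'
from h import *
for i in range(3):
    s=manip.state(); print(s['t'],s['ee_pos'],s['joint_vel'],s['force'])
p,d,c=cap('wrist'); s=manip.state(); print(s['t'],s['ee_pos'],s['joint_vel'])
E
```

```text
3.15 [0.4389 0.0675 0.1048] [ 0.6382 -2.0534 -3.6713  0.0912 12.3213  1.3098] [-4.1273 -0.7348 -6.4947]
3.15 [0.4389 0.0675 0.1048] [ 0.6382 -2.0534 -3.6713  0.0912 12.3213  1.3098] [-4.1273 -0.7348 -6.4947]
3.15 [0.4389 0.0675 0.1048] [ 0.6382 -2.0534 -3.6713  0.0912 12.3213  1.3098] [-4.1273 -0.7348 -6.4947]
3.2 [0.44   0.0678 0.1076] [ 0.5332 -3.4701 -6.8592  0.1559  5.4441  0.8179]
```

That was a settling transient after a fast stop, so I'll end moves with settle rows. Descending now.

>>> drive_tool(motion="0 0 0 0 0 0;0 0 0.6 0 0 0;0 0 0.6 0 0 0;0 0 0.5 0 0 0;0 0 0.3 0 0 0")

```text
t: 3.7
ee_pos: [0.4457, 0.0681, 0.032]
eef_rot: [[-0.204, 0.979, 0.003], [0.979, 0.204, 0.0], [-0.001, 0.003, -1.0]]
force: [-0.3, 0.4, -0.5]
gripper_width: 0.0299
finger_force: 0.0
```

>>> drive_tool(motion="0 0 0 0 0 0;0 0 0 0 0 0;0 0 0 0 0 0;0 0 0 0 0 0", fingers=0)

```text
t: 4.1
ee_pos: [0.4447, 0.068, 0.0322]
eef_rot: [[-0.203, 0.979, 0.002], [0.979, 0.203, 0.0], [-0.0, 0.002, -1.0]]
force: [0.2, -0.2, -0.1]
gripper_width: 0.0
finger_force: 0.0
```

>>> drive_tool(motion="0 0 -0.4 0 0 0;0 0 -0.6 0 0 0;0 0 -0.6 0 0 0;0 0 -0.3 0 0 0;0 0 0 0 0 0")

```text
t: 4.6
ee_pos: [0.4452, 0.0679, 0.1092]
eef_rot: [[-0.203, 0.979, 0.005], [0.979, 0.203, 0.0], [-0.001, 0.005, -1.0]]
force: [0.8, -0.2, 0.4]
gripper_width: 0.0001
finger_force: 0.0
```

```bash
python3 - <<'E'
from h import *
plan((.5235,.217,.032),11.7); print(manip.state()['gripper_width'],manip.state()['finger_force'])
E
```

```text
tool shift first (units) [3.25 2.66 1.94] rows>= 4.0 | world [ 0.0783  0.1491 -0.0772] | turn z units [np.float64(-0.0)] or [np.float64(39.27)] j6 -12.8
0.00010116925789907191 0.0
```

The gripper closed on nothing, so I'll look.

```bash
python3 - <<'E'
from h import *
for i in range(2): p,d,c=cap('wrist','w3')
W=cloud(d,c); hsv=cv2.cvtColor(p,cv2.COLOR_RGB2HSV)
m=((hsv[...,0]<8)|(hsv[...,0]>172))&(hsv[...,1]>140)&(W[...,0]>.38)&(W[...,0]<.50)&(W[...,1]<.15)&(W[...,1]>-.05)
r=cv2.minAreaRect((W[m&(W[...,2]>.015)][:,:2]*1000).astype(np.float32)); print(m.sum(),r,np.nanmedian(W[m],0))
s=cap('side','s3')
im=np.hstack([cv2.resize(p,(400,300)),cv2.resize(s[0][60:280,100:360],(355,300))]); cv2.imwrite('pics/w3v.png',im[:,:,::-1])
E
```

```text
1384 ((442.77252197265625, 64.52265167236328), (14.55188274383545, 55.11998748779297), 12.049114227294922) [0.4428 0.0661 0.0243]
```

View pics/w3v.png

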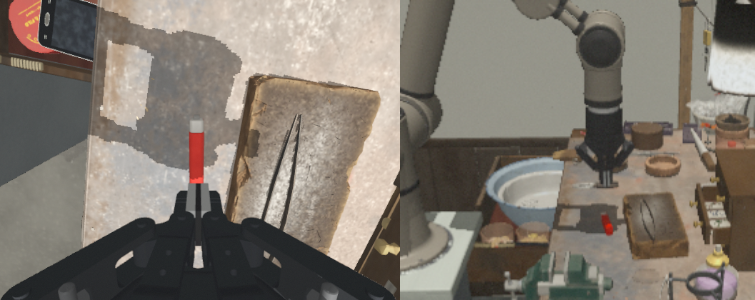

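```bash
python3 - <<'E'
from h import *
p,d,c=load('w3'); W=cloud(d,c); print(manip.state()['ee_pos'])
for v in range(240,300,5): print(v,[W[v,u].round(3).tolist() for u in(258,266,274,282,290)])
p,d,c=load('s3'); W=cloud(d,c); m=(abs(W[...,0]-.445)<.03)&(abs(W[...,1]-.068)<.05)&(W[...,2]>.04); q=W[m]; print('side low',np.percentile(q[:,2],[0,1,2,5]), q[q[:,2]<np.percentile(q[:,2],2)][:8])
E
```

```text
[0.4434 0.068  0.1067]
240 [[0.434, 0.039, 0.003], [0.44, 0.048, 0.021], [0.445, 0.051, 0.024], [0.451, 0.052, 0.024], [0.46, 0.044, 0.002]]
245 [[0.435, 0.034, 0.002], [0.44, 0.045, 0.024], [0.446, 0.047, 0.025], [0.452, 0.048, 0.024], [0.461, 0.041, 0.004]]
250 [[0.436, 0.03, 0.002], [0.441, 0.041, 0.022], [0.447, 0.043, 0.025], [0.453, 0.044, 0.025], [0.462, 0.036, 0.002]]
255 [[0.437, 0.026, 0.002], [0.442, 0.036, 0.022], [0.448, 0.039, 0.026], [0.454, 0.04, 0.025], [0.463, 0.031, 0.003]]
260 [[0.437, 0.021, 0.003], [0.437, 0.077, 0.115], [0.44, 0.079, 0.117], [0.444, 0.079, 0.116], [0.448, 0.08, 0.116]]
265 [[0.438, 0.016, 0.002], [0.437, 0.078, 0.122], [0.44, 0.078, 0.121], [0.444, 0.079, 0.121], [0.447, 0.08, 0.121]]
270 [[0.434, 0.073, 0.118], [0.437, 0.077, 0.125], [0.441, 0.078, 0.125], [0.444, 0.079, 0.126], [0.447, 0.08, 0.126]]
275 [[0.434, 0.073, 0.123], [0.437, 0.078, 0.131], [0.44, 0.079, 0.131], [0.444, 0.079, 0.13], [0.447, 0.08, 0.131]]
280 [[0.435, 0.073, 0.127], [0.437, 0.078, 0.134], [0.441, 0.078, 0.134], [0.444, 0.079, 0.134], [0.447, 0.08, 0.135]]
285 [[0.435, 0.073, 0.131], [0.438, 0.078, 0.138], [0.44, 0.079, 0.14], [0.444, 0.079, 0.138], [0.447, 0.079, 0.137]]
290 [[0.435, 0.073, 0.135], [0.438, 0.077, 0.141], [0.441, 0.078, 0.142], [0.443, 0.08, 0.143], [0.447, 0.08, 0.142]]
295 [[0.435, 0.074, 0.14], [0.438, 0.078, 0.146], [0.441, 0.079, 0.146], [0.444, 0.079, 0.145], [0.446, 0.08, 0.146]]
side low [0.1075 0.119  0.1242 0.1424] [[0.4336 0.0634 0.1235]
 [0.4511 0.0618 0.124 ]
 [0.4539 0.0682 0.121 ]
 [0.4569 0.0653 0.1223]
 [0.4308 0.0581 0.1228]
 [0.4337 0.0592 0.1223]
 [0.4365 0.0602 0.1218]
 [0.4424 0.0576 0.1229]]
```

Both cameras put the shut fingertips about 7-10 mm above the reported TCP, not 25 mm ahead of it. The measured tips were therefore above the lighter, which explains the miss. I'll measure that offset properly.

```bash
python3 - <<'E'
from h import *
cap('wrist'); s=manip.state(); p,d,c=cap('wrist','w4'); print(s['ee_pos'],s['gripper_width'],s['joint_vel'])
W=cloud(d,c); z=W[...,2]
m=((z>.095)&(z<.2)).astype(np.uint8)
for v in range(250,300,3):
    u=np.nonzero(m[v,200:360])[0]+200
    if len(u): print(v,u.min(),u.max(),W[v,u.min()],W[v,u.max()])
p,d,c=cap('side','s4'); W=cloud(d,c); m=(abs(W[...,0]-.445)<.025)&(abs(W[...,1]-.068)<.04)&(W[...,2]>.04)&(W[...,2]<.2)
for v in np.unique(np.nonzero(m)[0])[-8:]:
    q=W[v][m[v]]; print('side',v,len(q),q.min(0),q.max(0))
E
```

```text
[0.4432 0.0679 0.1065] -0.00020347366356825204 [ 0.013   0.412   0.0672  0.0016  0.1161 -0.0386]
259 264 291 [0.4348 0.077  0.1125] [0.4467 0.0809 0.1153]
262 263 292 [0.4344 0.0776 0.1169] [0.4474 0.0797 0.1158]
265 263 292 [0.4346 0.0773 0.1193] [0.4473 0.0798 0.1189]
268 252 303 [0.4302 0.0727 0.1151] [0.453  0.0777 0.1156]
271 248 307 [0.4286 0.0719 0.1171] [0.4546 0.0781 0.1187]
274 247 308 [0.4284 0.0721 0.1205] [0.455  0.0777 0.1205]
277 247 308 [0.4287 0.0724 0.1236] [0.4547 0.0777 0.1234]
280 246 309 [0.4285 0.0723 0.126 ] [0.4549 0.0776 0.1257]
283 246 309 [0.4287 0.0721 0.1282] [0.4547 0.0775 0.1282]
286 245 310 [0.4285 0.0726 0.1315] [0.4549 0.0776 0.1307]
289 245 310 [0.4287 0.0724 0.1335] [0.4545 0.0779 0.1337]
292 244 311 [0.4286 0.0724 0.1358] [0.4548 0.0778 0.1357]
295 243 312 [0.4284 0.0722 0.1377] [0.4549 0.0781 0.1383]
298 242 313 [0.4282 0.0774 0.1479] [0.4532 0.0825 0.1477]
side 189 10 [0.431  0.0553 0.1271] [0.4569 0.0688 0.1335]
side 190 10 [0.431  0.0552 0.1258] [0.457  0.0648 0.1304]
side 191 9 [0.4308 0.054  0.1208] [0.4569 0.0686 0.1278]
side 192 10 [0.4307 0.0551 0.1197] [0.4569 0.0644 0.124 ]
side 193 9 [0.4306 0.0528 0.1179] [0.454  0.0617 0.1219]
side 194 8 [0.4334 0.0548 0.1111] [0.4537 0.0684 0.1177]
side 195 6 [0.4359 0.0563 0.1074] [0.4508 0.07   0.1138]
side 196 5 [0.439  0.0508 0.108 ] [0.4508 0.0618 0.1132]
```

The tips are at TCP z + 5.5 mm, laterally centred as expected. From here on I'll use this offset, about 30 mm different from the text.

>>> drive_tool(motion="0 0 0 0 0 0;0 0 0 0 0 0;0 0 0.7 0 0 0;0 0 0.7 0 0 0;0 0 0.6 0 0 0", fingers=0.35)

```text
t: 5.4
ee_pos: [0.4435, 0.068, 0.026]
eef_rot: [[-0.203, 0.979, -0.0], [0.979, 0.203, 0.0], [0.0, -0.0, -1.0]]
force: [-0.7, -0.2, -0.5]
gripper_width: 0.0298
finger_force: 0.0
```

>>> drive_tool(motion="0 0 0.4 0 0 0;0 0 0.2 0 0 0;0 0 0 0 0 0;0 0 0 0 0 0")

```text
t: 5.8
ee_pos: [0.4441, 0.068, 0.0035]
eef_rot: [[-0.203, 0.979, 0.001], [0.979, 0.203, 0.0], [-0.0, 0.001, -1.0]]
force: [-0.0, 1.3, 0.8]
gripper_width: 0.0301
finger_force: 0.0
```

>>> drive_tool(motion="0 0 0 0 0 0;0 0 0 0 0 0;0 0 0 0 0 0;0 0 0 0 0 0", fingers=0)

```text
t: 6.2
ee_pos: [0.4444, 0.068, 0.004]
eef_rot: [[-0.203, 0.979, 0.002], [0.979, 0.203, 0.0], [-0.0, 0.002, -1.0]]
force: [-0.9, -0.5, 6.2]
gripper_width: 0.0144
finger_force: 39.9
```

Gripped at 14.4 mm and 40 N. Lifting, carrying and lowering.

>>> drive_tool(motion="0 0 -0.5 0 0 0;0 0 -0.7 0 0 0;0 0 -0.4 0 0 0;0.6 0.5 0 0 0 0;0.8 0.66 0 0 0 0")

```text
t: 6.7
ee_pos: [0.4783, 0.1319, 0.0683]
eef_rot: [[-0.2, 0.98, 0.001], [0.98, 0.2, -0.0], [-0.0, 0.001, -1.0]]
force: [0.6, 0.4, -0.4]
gripper_width: 0.0146
finger_force: 39.1
```

>>> drive_tool(motion="0.8 0.66 0 0 0 0;0.65 0.53 0 0 0 0;0.4 0.34 0 0 0 0;0 0 0 0 0 0;0 0 0 0 0 0")

```text
t: 7.2
ee_pos: [0.5221, 0.2168, 0.0669]
eef_rot: [[-0.204, 0.979, -0.001], [0.979, 0.204, -0.0], [-0.0, -0.001, -1.0]]
force: [0.1, 0.2, -0.2]
gripper_width: 0.0148
finger_force: 39.1
```

>>> drive_tool(motion="0 0 0.6 0 0 0;0 0 0.6 0 0 0;0 0 0.25 0 0 0;0 0 0 0 0 0;0 0 0 0 0 0")

```text
t: 7.7
ee_pos: [0.5231, 0.2166, 0.0098]
eef_rot: [[-0.202, 0.979, 0.001], [0.979, 0.202, 0.0], [0.0, 0.001, -1.0]]
force: [-0.0, 0.3, 0.5]
gripper_width: 0.0148
finger_force: 39.1
```

>>> drive_tool(motion="0 0 0.08 0 0 0;0 0 0.07 0 0 0;0 0 0 0 0 0")

```text
t: 8.0
ee_pos: [0.5234, 0.2171, 0.004]
eef_rot: [[-0.203, 0.979, 0.002], [0.979, 0.203, 0.0], [0.0, 0.002, -1.0]]
force: [-0.3, -1.2, 3.0]
gripper_width: 0.0145
finger_force: 39.5
```

>>> drive_tool(motion="0 0 0 0 0 0;0 0 0 0 0 0;0 0 -0.6 0 0 0;0 0 -1 0 0 0;0 0 -1 0 0 1", fingers=0.45)

```text
t: 8.5
ee_pos: [0.5221, 0.2169, 0.1076]
eef_rot: [[-0.123, 0.992, -0.002], [0.992, 0.123, -0.0], [-0.0, -0.002, -1.0]]
force: [0.6, 0.6, 0.4]
gripper_width: 0.0382
finger_force: 0.0
```

```bash
python3 - <<'E'
from h import *
p,d,c=load('w3'); W=cloud(d,c)
print('tip',onz(c,417,165,.046),W[165,417])
v=cv2.cvtColor(p,cv2.COLOR_RGB2GRAY).astype(float); bl=v-cv2.GaussianBlur(v,(0,0),8)
X,Y,Z=W[...,0],W[...,1],W[...,2]
for y in(.13,.12,.10,.08,.06,.04,.02,0,-.02,-.04):
    m=(abs(Y-y)<.0015)&(X>.50)&(X<.575)&(bl<-22)&(Z>.03)&(Z<.06)
    if m.any(): print(y,np.sort(X[m]).round(4), Z[m].max().round(4))
plan((.530,.040,.10),6.9)
E
```

```text
tip [0.5228 0.1285 0.046 ] [0.525  0.1281 0.0413]
0.13 [0.5075 0.5084 0.5084 0.5088 0.5089 0.5194 0.5197 0.5197 0.5198 0.5202
 0.5206 0.5206 0.5241 0.5241 0.5242 0.5243 0.5244 0.5244 0.5244 0.5244
 0.5246 0.5246 0.5249 0.5249 0.5251 0.5252 0.5253 0.5253 0.5259 0.5262
 0.5399 0.5625 0.5635] 0.0474
0.12 [0.5166 0.5193 0.5195 0.5195 0.5196 0.5196 0.5197 0.5199 0.52   0.52
 0.5201 0.5205 0.526  0.526  0.5262 0.5263 0.5264 0.5264 0.5264 0.5265
 0.5266 0.5266 0.5266 0.5267 0.5267 0.5268 0.5269 0.5271 0.5271 0.5272
 0.5274 0.5274 0.5274 0.5276 0.5276 0.5277 0.532  0.5322 0.5323 0.5381
 0.5464] 0.0484
0.1 [0.5082 0.5109 0.5117 0.5189 0.5189 0.5189 0.519  0.5191 0.5191 0.5192
 0.5192 0.5192 0.5193 0.5193 0.5193 0.5194 0.5194 0.5194 0.5195 0.5195
 0.5196 0.5196 0.5196 0.5197 0.5198 0.5199 0.5199 0.5202 0.5299 0.5301
 0.5302 0.5302 0.5303 0.5303 0.5305 0.5305 0.5306 0.5306 0.5307 0.5307
 0.5308 0.5308 0.5308 0.5308 0.5308 0.5309 0.531  0.5311 0.5311 0.5311
 0.5312 0.5313 0.5314 0.5316] 0.0494
0.08 [0.5187 0.5189 0.519  0.5191 0.5191 0.5191 0.5192 0.5192 0.5192 0.5192
 0.5192 0.5193 0.5194 0.519
[... 760 characters left out ...]
[0.5199 0.5199 0.5199 0.52   0.52   0.52   0.5201 0.5202 0.5202 0.5202
 0.5203 0.5204 0.5204 0.5204 0.5205 0.5206 0.5206 0.5401 0.5408 0.541
 0.541  0.541  0.5411 0.5411 0.5412 0.5412 0.5413 0.5413 0.5413 0.5413
 0.5414 0.5415 0.5415 0.5415 0.5415 0.5415 0.5415 0.5416 0.5417 0.5417
 0.5418 0.5418 0.542  0.5645 0.565  0.5656 0.5657 0.5658 0.5659] 0.0507
0.02 [0.5213 0.5214 0.5216 0.5426 0.543  0.5431 0.5434 0.5435 0.5436 0.5436
 0.5436 0.5437 0.5437 0.5437 0.5437 0.5438 0.5438 0.5438 0.5439 0.5439
 0.544  0.544  0.544  0.544  0.5442] 0.0504
tool shift first (units) [-4.41 -0.35  0.19] rows>= 4.0 | world [ 0.0079 -0.1769 -0.0076] | turn z units [np.float64(0.03)] or [np.float64(-39.24)] j6 7.7
```

>>> drive_tool(motion="-0.9 -0.07 0 0 0 0;-1 -0.07 0 0 0 0;-1 -0.07 0.1 0 0 0;-0.9 -0.07 0.1 0 0 0;-0.6 -0.05 0 0 0 0", newtons=50)

```text
t: 9.0
ee_pos: [0.531, 0.0385, 0.0986]
eef_rot: [[-0.122, 0.992, -0.001], [0.992, 0.122, -0.0], [-0.0, -0.001, -1.0]]
force: [-0.2, 0.0, -0.0]
gripper_width: 0.0384
finger_force: 0.0
```

>>> drive_tool(motion="0 0 0 0 0 0;0 0 0.5 0 0 0;0 0 0.5 0 0 0;0 0 0.3 0 0 0;0 0 0 0 0 0")

```text
t: 9.5
ee_pos: [0.5303, 0.0415, 0.0456]
eef_rot: [[-0.124, 0.992, -0.003], [0.992, 0.124, 0.0], [0.001, -0.003, -1.0]]
force: [-0.4, 0.6, -0.0]
gripper_width: 0.0384
finger_force: 0.0
```

```bash
python3 - <<'E'
from h import *
cap('wrist');plan((.531,.040,.0365),6.9)
E
```

```text
tool shift first (units) [-0.03 -0.    0.25] rows>= 1.0 | world [-0.     -0.0014 -0.0101] | turn z units [np.float64(0.05)] or [np.float64(-39.22)] j6 -10.9
```

>>> drive_tool(motion="0 0 0.15 0 0 0;0 0 0.1 0 0 0;0 0 0 0 0 0;0 0 0 0 0 0")

```text
t: 9.95
ee_pos: [0.5324, 0.041, 0.04]
eef_rot: [[-0.124, 0.992, 0.003], [0.992, 0.124, 0.0], [-0.0, 0.003, -1.0]]
force: [-5.2, 1.7, 21.3]
gripper_width: 0.0386
finger_force: 10.8
```

>>> drive_tool(motion="0 0 0 0 0 0;0 0 0 0 0 0;0 0 0 0 0 0;0 0 0 0 0 0", fingers=0)

```text
t: 10.35
ee_pos: [0.5334, 0.0408, 0.0415]
eef_rot: [[-0.124, 0.992, 0.006], [0.992, 0.124, -0.0], [-0.001, 0.006, -1.0]]
force: [-7.7, 1.4, 32.0]
gripper_width: 0.0209
finger_force: 58.5
```

The tips touched the brick at TCP z ≈ 0.041, so the true tip level is close to the reported TCP z. The tongs are gripped at 21 mm. Lifting.

>>> drive_tool(motion="0 0 -0.3 0 0 0;0 0 -0.5 0 0 0;0 0 -0.4 0 0 0;0 0 0 0 0 0;0 0 0 0 0 0")

```text
t: 10.85
ee_pos: [0.5315, 0.0408, 0.0851]
eef_rot: [[-0.124, 0.992, 0.001], [0.992, 0.124, 0.0], [-0.0, 0.001, -1.0]]
force: [-0.3, 0.5, -0.8]
gripper_width: 0.0205
finger_force: 48.8
```

```bash
python3 - <<'E'
from h import *
cap('wrist');p,d,c=cap('wrist','w5');cv2.imwrite('pics/w5v.png',cv2.resize(p,(420,315))[:,:,::-1]);s=manip.state();print(s['ee_pos'],s['gripper_width'],s['finger_force'])
plan((.437,.039,.08),4.7)
E
```

```text
[0.5309 0.0408 0.0842] 0.020229510113021775 48.80928209502599
tool shift first (units) [ 0.25 -2.33  0.11] rows>= 2.0 | world [-0.0939 -0.0018 -0.0042] | turn z units [np.float64(0.52)] or [np.float64(-38.75)] j6 -11.0
```

View pics/w5v.png

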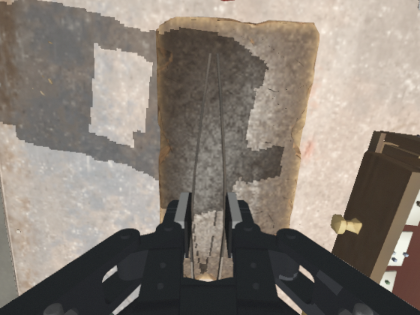

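The tongs are in the grip, with their tips visible at (212,55). Carrying them to the front.

>>> drive_tool(motion="0.07 -0.6 0 0 0 0;0.09 -0.8 0 0 0 0;0.06 -0.6 0 0 0 0;0.03 -0.33 0 0 0 0.5;0 0 0 0 0 0")

```text
t: 11.45
ee_pos: [0.4355, 0.0393, 0.0843]
eef_rot: [[-0.083, 0.997, -0.003], [0.997, 0.083, 0.0], [0.001, -0.003, -1.0]]
force: [-0.1, 0.4, -0.7]
gripper_width: 0.0211
finger_force: 48.9
```

>>> drive_tool(motion="0 0 0.6 0 0 0;0 0 0.6 0 0 0;0 0 0.5 0 0 0;0 0 0.15 0 0 0;0 0 0 0 0 0")

```text
t: 11.95
ee_pos: [0.4378, 0.0392, 0.0102]
eef_rot: [[-0.084, 0.996, -0.002], [0.996, 0.084, 0.0], [0.0, -0.002, -1.0]]
force: [-0.1, 0.4, 0.3]
gripper_width: 0.0209
finger_force: 48.9
```

>>> drive_tool(motion="0 0 0.1 0 0 0;0 0 0.05 0 0 0;0 0 0 0 0 0")

```text
t: 12.25
ee_pos: [0.4381, 0.0392, 0.0054]
eef_rot: [[-0.084, 0.996, 0.001], [0.996, 0.084, 0.0], [-0.0, 0.001, -1.0]]
force: [0.1, -0.5, -0.4]
gripper_width: 0.0206
finger_force: 48.9
```

>>> drive_tool(motion="0 0 0.08 0 0 0;0 0 0 0 0 0;0 0 0 0 0 0")

```text
t: 12.55
ee_pos: [0.4377, 0.0392, 0.002]
eef_rot: [[-0.084, 0.996, 0.0], [0.996, 0.084, 0.0], [0.0, 0.0, -1.0]]
force: [0.2, -0.2, -0.9]
gripper_width: 0.0207
finger_force: 48.9
```

>>> drive_tool(motion="0 0 0 0 0 0;0 0 0 0 0 0;0 0 -0.5 0 0 0;0 0 -1 0 0 0;0 0 -1 0 0 0", fingers=0.45)

```text
t: 13.05
ee_pos: [0.4371, 0.0392, 0.1027]
eef_rot: [[-0.084, 0.996, -0.002], [0.996, 0.084, 0.0], [0.0, -0.002, -1.0]]
force: [0.1, 0.3, -0.8]
gripper_width: 0.0382
finger_force: 0.0
```

>>> drive_tool(motion="0 0 -1 0 0 0;0 0 -1 0 0 0;0 0 -1 0 0 0;0 0 -1 0 0 0;0 0 -0.8 0 0 0", fingers=1)

```text
t: 13.55
ee_pos: [0.4377, 0.0391, 0.2965]
eef_rot: [[-0.084, 0.996, 0.002], [0.996, 0.084, -0.0], [-0.0, 0.002, -1.0]]
force: [0.5, 0.9, 0.1]
gripper_width: 0.0855
finger_force: 0.0
```

>>> drive_tool(motion="-1 0.3 0 0 0 0;-1 0.3 0 0 0 0;-1 0.3 0 0 0 0;-1 0.3 0 0 0 0;-1 0.3 0 0 0 0")

```text
t: 14.05
ee_pos: [0.5145, -0.1567, 0.2939]
eef_rot: [[-0.084, 0.996, 0.0], [0.996, 0.084, 0.0], [0.0, 0.0, -1.0]]
force: [0.6, 0.9, 0.7]
gripper_width: 0.0857
finger_force: 0.0
```

>>> drive_tool(motion="-1 0.3 0 0 0 0;-1 0.3 0 0 0 0;-0.8 0.3 0 0 0 0;-0.4 0.1 0 0 0 0;0 0 0 0 0 0")

```text
t: 14.55
ee_pos: [0.5648, -0.2814, 0.2926]
eef_rot: [[-0.081, 0.997, -0.001], [0.997, 0.081, 0.0], [0.001, -0.001, -1.0]]
force: [-0.3, 1.2, -0.1]
gripper_width: 0.0857
finger_force: 0.0
```

```bash
python3 - <<'E'
from h import *
cap('wrist');p,d,c=cap('wrist','w6');s=manip.state();print(s['ee_pos'],s['gripper_width'])
cap('scene','sc6')
E
```

```text
[ 0.5646 -0.2789  0.2934] 0.08546309695990434
```

View pics/w6.png

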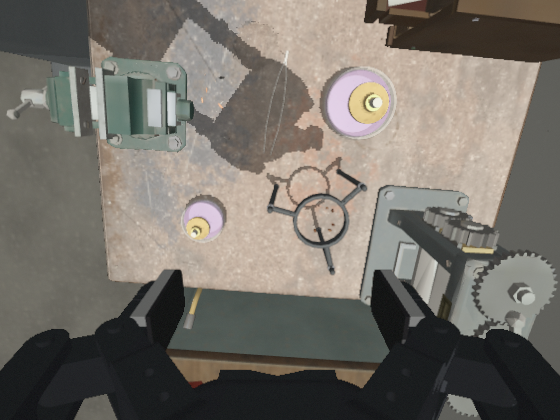

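The wrist view shows the small lamp at (203,220), with its burner at (195,231). The tripod ring is at (321,220), with leg tops at (271,208), (363,186) and (331,270) and feet at (277,185), (340,163) and (316,230).

```bash
python3 - <<'E'
from h import *
p,d,c=load('w6'); W=cloud(d,c); X,Y,Z=W[...,0],W[...,1],W[...,2]
U,V=np.meshgrid(np.arange(560),np.arange(420))
R=(U>255)&(U<372)&(V>150)&(V<285)
m=R&(Z>.085)&(Z<.14); q=W[m]; print(len(q),np.median(q,0),np.percentile(q[:,2],[1,10,50,90,99]))
from scipy.optimize import least_squares
f=lambda a,q:np.hypot(q[:,0]-a[0],q[:,1]-a[1])-a[2]
a=np.array([*onz(c,321,220,.107)[:2],.028]); print('seed',a)
for k in range(4):
    g=q[abs(f(a,q))<(.008 if k<2 else .005)]; a=least_squares(f,a,args=(g,),loss='soft_l1',f_scale=.002).x
print('ring',a,len(g),np.median(g[:,2]))
# prongs
r=np.hypot(q[:,0]-a[0],q[:,1]-a[1]); t=np.degrees(np.arctan2(q[:,1]-a[1],q[:,0]-a[0]))
o=q[(r>.042)&(r<.07)]; to=t[(r>.042)&(r<.07)]
for lo in range(-180,180,20):
    s=(to>=lo)&(to<lo+20)
    if s.sum()>3: print(lo,s.sum(),np.median(to[s]).round(1),o[s].mean(0),o[s][:,2].max())
# legs lower, feet
for (u,v) in((277,186),(340,164),(316,231)): P=onz(c,u,v,.003); print('foot',P,np.hypot(*(P[:2]-a[:2])),np.degrees(np.arctan2(P[1]-a[1],P[0]-a[0])),Z[v,u])
for (u,v) in((272,208),(363,187),(331,270)): P=onz(c,u,v,.122); print('prong',P,np.hypot(*(P[:2]-a[:2])),np.degrees(np.arctan2(P[1]-a[1],P[0]-a[0])),Z[v,u])
# lamp
L=(U>170)&(U<235)&(V>185)&(V<250)
for lo,hi in((.018,.034),(.034,.045),(.06,.08)):
    q=W[L&(Z>lo)&(Z<hi)]; cc=cv2.minEnclosingCircle((q[:,:2]*1000).astype(np.float32)); print('lamp',lo,len(q),cc,q[:,2].max())
h=cv2.cvtColor(p,cv2.COLOR_RGB2HSV); k=L&(h[...,0]>15)&(h[...,0]<35)&(h[...,1]>90)&(Z>.045); q=W[k]; print('brass',len(q),(q.min(0)+q.max(0))/2,q.max(0))
# lighter and tongs check
p,d,c=load('sc6'); W=cloud(d,c)
h=cv2.cvtColor(p,cv2.COLOR_RGB2HSV);X,Y,Z=W[...,0],W[...,1],W[...,2]
m=((h[...,0]<8)|(h[...,0]>172))&(h[...,1]>140)&(X>.45)&(X<.58)&(Y>.15)&(Y<.3)&(Z>.01)&(Z<.05); q=W[m];print('lighter',len(q),q.mean(0))
E
```

```text
1451 [ 0.6216 -0.3046  0.1128] [0.0894 0.1062 0.1128 0.1147 0.1235]
seed [ 0.6139 -0.312   0.028 ]
ring [ 0.613  -0.3116  0.0278] 912 0.11279270538536118
-80 113 -71.7 [ 0.6295 -0.3613  0.1142] 0.1244224343870231
40 146 49.4 [ 0.6468 -0.2727  0.1113] 0.12390098955307033
160 138 167.9 [ 0.5621 -0.3011  0.1114] 0.12418495076762986
foot [ 0.5654 -0.3025  0.003 ] 0.04842964484061351 169.1276074944117 0.013689762152012286
foot [ 0.6471 -0.2653  0.003 ] 0.05752504865250487 53.60755905589571 0.0022637500283566037
foot [ 0.6264 -0.3634  0.003 ] 0.05343988727380848 -75.47151986515772 0.0033929286717950258
prong [ 0.5603 -0.2984  0.122 ] 0.05431551874502425 165.9169824050412 0.11919288008461992
prong [ 0.6487 -0.2691  0.122 ] 0.05552956537498066 49.9653079067343 0.12196427822980721
prong [ 0.6291 -0.3627  0.122 ] 0.053565852222855016 -72.43515751557656 0.12112868228651563
lamp 0.018 475 ((469.9758605957031, -352.97381591796875), 29.662551879882812) 0.03399961875346047
lamp 0.034 616 ((469.7672119140625, -353.4844665527344), 26.429588317871094) 0.044164733740457485
lamp 0.06 95 ((469.54486083984375, -353.5205993652344), 6.015936374664307) 0.07587429195741646
brass 111 [ 0.4702 -0.3528  0.0578] [ 0.4826 -0.3395  0.0664]
lighter 98 [0.5212 0.2083 0.0201]
```

The measurements fit the given sizes:
- **Lamp:** centre (0.470, -0.353), radius 29.7 mm, height 0.076.
- **Tripod:** axis (0.613, -0.312), ring radius 28 mm, top 0.113, prongs at 48.4°, 168.4° and -71.6°. I'll grip it closing along 18.4°.

First I'll check the open-finger tip level, then take the lamp.

```bash
python3 - <<'E'
from h import *
p,d,c=load('w6'); W=cloud(d,c); Z=W[...,2]
for u in(150,160,168,175,182,378,386,394,402):
    k=[(v,W[v,u].round(4).tolist()) for v in range(255,330) if Z[v,u]>.2][:2]; print(u,k)
plan((.470,-.353,.12),4.7)
E
```

```text
150 [(280, [0.5091, -0.2777, 0.3121]), (281, [0.5099, -0.2769, 0.3142])]
160 [(273, [0.5143, -0.2727, 0.3142]), (274, [0.5145, -0.2729, 0.3147])]
168 [(269, [0.5166, -0.2724, 0.3108]), (270, [0.5174, -0.2716, 0.3132])]
175 [(269, [0.5197, -0.272, 0.3111]), (270, [0.5199, -0.2721, 0.3118])]
182 [(276, [0.5214, -0.2778, 0.3065]), (277, [0.5216, -0.2777, 0.3074])]
378 [(269, [0.607, -0.2653, 0.3099]), (270, [0.6065, -0.2651, 0.3112])]
386 [(269, [0.6099, -0.2644, 0.311]), (270, [0.6102, -0.2651, 0.3106])]
394 [(273, [0.6122, -0.2643, 0.3145]), (274, [0.6123, -0.2648, 0.3144])]
402 [(280, [0.6172, -0.2684, 0.3124]), (281, [0.6166, -0.268, 0.314])]
tool shift first (units) [-1.66 -2.51  4.35] rows>= 5.0 | world [-0.0946 -0.0746 -0.1738] | turn z units [np.float64(0.03)] or [np.float64(-39.24)] j6 -38.1
```

>>> drive_tool(motion="-0.33 -0.5 0.87 0 0 0;-0.33 -0.5 0.87 0 0 0;-0.33 -0.5 0.87 0 0 0;-0.33 -0.5 0.87 0 0 0;-0.33 -0.5 0.87 0 0 0", newtons=40)

```text
t: 15.2
ee_pos: [0.4702, -0.3525, 0.1196]
eef_rot: [[-0.086, 0.996, 0.001], [0.996, 0.086, -0.001], [-0.001, 0.001, -1.0]]
force: [-0.4, -1.5, 0.2]
gripper_width: 0.0854
finger_force: 0.0
```

>>> drive_tool(motion="0 0 0 0 0 0;0 0 0 0 0 0;0 0 0.6 0 0 0;0 0 0.7 0 0 0;0 0 0.6 0 0 0")

```text
t: 15.7
ee_pos: [0.473, -0.3531, 0.0455]
eef_rot: [[-0.086, 0.996, 0.004], [0.996, 0.086, -0.003], [-0.003, 0.003, -1.0]]
force: [-0.6, 0.6, -0.0]
gripper_width: 0.0853
finger_force: 0.0
```

>>> drive_tool(motion="0 0 0.4 0 0 0;0 0 0.25 0 0 0;0 0 0 0 0 0;0 0 0 0 0 0")

```text
t: 16.1
ee_pos: [0.472, -0.3537, 0.0193]
eef_rot: [[-0.085, 0.996, 0.002], [0.996, 0.085, -0.002], [-0.002, 0.002, -1.0]]
force: [0.4, -0.2, 0.3]
gripper_width: 0.0853
finger_force: 0.0
```

>>> drive_tool(motion="0 0 0.13 0 0 0;0 0 0.1 0 0 0;0 0 0 0 0 0;0 0 0 0 0 0")

```text
t: 16.5
ee_pos: [0.4708, -0.3535, 0.0087]
eef_rot: [[-0.084, 0.996, -0.0], [0.996, 0.084, 0.0], [0.0, -0.0, -1.0]]
force: [0.8, -0.9, -0.7]
gripper_width: 0.0855
finger_force: 0.0
```

>>> drive_tool(motion="0 0 0 0 0 0;0 0 0 0 0 0;0 0 0 0 0 0;0 0 0 0 0 0", fingers=0)

```text
t: 16.9
ee_pos: [0.4707, -0.3536, 0.0094]
eef_rot: [[-0.084, 0.996, 0.0], [0.996, 0.084, -0.0], [-0.0, 0.0, -1.0]]
force: [-2.9, 0.2, 5.4]
gripper_width: 0.0561
finger_force: 42.2
```

>>> drive_tool(motion="0 0 -0.3 0 0 0;0 0 -0.6 0 0 0;0 0 -0.8 0 0 0;0 0 -0.8 0 0 0;0 0 -0.8 0 0 0")

```text
t: 17.4
ee_pos: [0.4707, -0.3533, 0.1426]
eef_rot: [[-0.084, 0.996, 0.0], [0.996, 0.084, 0.0], [0.0, 0.0, -1.0]]
force: [-0.5, 0.7, -0.6]
gripper_width: 0.0561
finger_force: 43.1
```

```bash
python3 - <<'E'
from h import *
cap('side');p,d,c=cap('side','s7');s=manip.state();print(s['ee_pos'],s['gripper_width'],s['finger_force'])
W=cloud(d,c); h=cv2.cvtColor(p,cv2.COLOR_RGB2HSV)
m=(h[...,0]>115)&(h[...,0]<160)&(h[...,1]>30)&(W[...,0]>.40)&(W[...,0]<.54)&(W[...,1]<-.3)&(W[...,1]>-.43); q=W[m]; print('violet',len(q),q.min(0),q.max(0))
plan((.5466,.048,s['ee_pos'][2]),4.7)
E
```

```text
[ 0.4728 -0.3553  0.1463] 0.05629657805220779 43.11919513740577
violet 120 [ 0.4241 -0.3929  0.1615] [ 0.4968 -0.3611  0.3209]
tool shift first (units) [ 9.89  2.69 -0.05] rows>= 9.0 | world [0.0738 0.4033 0.    ] | turn z units [np.float64(0.03)] or [np.float64(-39.24)] j6 -49.2
```

The lamp is held. Carrying it to the middle of the brick.

>>> drive_tool(motion="0.5 0.14 0 0 0 0;0.8 0.22 0 0 0 0;1 0.27 0 0 0 0;1 0.27 0 0 0 0;1 0.27 0 0 0 0")

```text
t: 18.0
ee_pos: [0.5027, -0.1765, 0.1404]
eef_rot: [[-0.083, 0.997, -0.001], [0.997, 0.083, 0.001], [0.001, -0.001, -1.0]]
force: [-0.1, 0.2, -0.7]
gripper_width: 0.0561
finger_force: 43.1
```

>>> drive_tool(motion="1 0.27 0 0 0 0;1 0.27 0 0 0 0;1 0.27 0 0 0 0;1 0.27 0 0 0 0;0.8 0.22 0 0 0 0")

```text
t: 18.5
ee_pos: [0.5384, 0.0199, 0.1404]
eef_rot: [[-0.085, 0.996, -0.001], [0.996, 0.085, 0.0], [0.001, -0.001, -1.0]]
force: [1.0, -0.7, -1.6]
gripper_width: 0.0561
finger_force: 43.1
```

>>> drive_tool(motion="0.5 0.14 0 0 0 0;0.29 0.08 0 0 0 0;0 0 0 0 0 0;0 0 0 0 0 0;0 0 0 0 0 0")

```text
t: 19.0
ee_pos: [0.5447, 0.0486, 0.1406]
eef_rot: [[-0.083, 0.997, -0.0], [0.997, 0.083, -0.0], [-0.0, -0.0, -1.0]]
force: [0.4, -0.2, -0.7]
gripper_width: 0.056
finger_force: 43.1
```

```bash
python3 - <<'E'
from h import *
cap('wrist');plan((.5466,.048,.05),4.7)
E
```

```text
tool shift first (units) [-0.02  0.05  2.27] rows>= 2.0 | world [ 0.0019 -0.0006 -0.0907] | turn z units [np.float64(0.01)] or [np.float64(-39.26)] j6 -7.7
```

>>> drive_tool(motion="0 0.05 0.5 0 0 0;0 0 0.6 0 0 0;0 0 0.5 0 0 0;0 0 0.35 0 0 0;0 0 0.15 0 0 0")

```text
t: 19.55
ee_pos: [0.546, 0.049, 0.0553]
eef_rot: [[-0.083, 0.997, -0.002], [0.997, 0.083, 0.0], [0.0, -0.002, -1.0]]
force: [-0.5, 0.9, -0.9]
gripper_width: 0.0557
finger_force: 43.1
```

>>> drive_tool(motion="0 0 0 0 0 0;0 0 0 0 0 0;0 0 0 0 0 0")

```text
t: 19.85
ee_pos: [0.5475, 0.0498, 0.0576]
eef_rot: [[-0.084, 0.996, 0.002], [0.996, 0.084, -0.0], [-0.0, 0.002, -1.0]]
force: [-0.5, 0.6, -0.6]
gripper_width: 0.0559
finger_force: 43.1
```

>>> drive_tool(motion="0 0 0.08 0 0 0;0 0 0.06 0 0 0;0 0 0 0 0 0;0 0 0 0 0 0")

```text
t: 20.25
ee_pos: [0.5468, 0.05, 0.051]
eef_rot: [[-0.084, 0.996, -0.0], [0.996, 0.084, 0.0], [0.0, -0.0, -1.0]]
force: [-0.1, 0.5, -1.1]
gripper_width: 0.0558
finger_force: 43.1
```

>>> drive_tool(motion="0 0 0.05 0 0 0;0 0 0 0 0 0;0 0 0 0 0 0")

```text
t: 20.55
ee_pos: [0.5471, 0.05, 0.0494]
eef_rot: [[-0.084, 0.996, 0.001], [0.996, 0.084, 0.0], [0.0, 0.001, -1.0]]
force: [-0.0, 0.4, 1.9]
gripper_width: 0.0558
finger_force: 43.4
```

Contact felt; releasing and rising.

>>> drive_tool(motion="0 0 0 0 0 0;0 0 0 0 0 0;0 0 0 0 0 0;0 0 -0.3 0 0 0;0 0 -0.5 0 0 0", fingers=1)

```text
t: 21.05
ee_pos: [0.546, 0.05, 0.0809]
eef_rot: [[-0.084, 0.996, -0.003], [0.996, 0.084, 0.0], [0.0, -0.003, -1.0]]
force: [0.3, 0.3, 0.2]
gripper_width: 0.0854
finger_force: 0.0
```

>>> drive_tool(motion="0 0 -0.9 0 0 0;0 0 -1 0 0 0;0 0 -1 0 0 0;0 0 -1 0 0 0;0 0 -0.8 0 0 0")

```text
t: 21.55
ee_pos: [0.5469, 0.05, 0.2728]
eef_rot: [[-0.084, 0.996, 0.003], [0.996, 0.084, -0.0], [-0.0, 0.003, -1.0]]
force: [0.4, 0.1, 0.6]
gripper_width: 0.0856
finger_force: 0.0
```

>>> drive_tool(motion="-0.6 0 -0.5 0 0 0;-0.6 0 0 0 0 0;0 0 0 0 0 0;0 0 0 0 0 0")

```text
t: 21.95
ee_pos: [0.5505, 0.002, 0.2895]
eef_rot: [[-0.083, 0.997, 0.0], [0.997, 0.083, 0.0], [0.0, 0.0, -1.0]]
force: [0.4, 0.3, 0.9]
gripper_width: 0.0855
finger_force: 0.0
```

```bash
python3 - <<'E'
from h import *
cap('wrist');p,d,c=cap('wrist','w8');s=manip.state();print(s['ee_pos'])
W=cloud(d,c);X,Y,Z=W[...,0],W[...,1],W[...,2]
q=W[(X>.46)&(X<.64)&(Y>-.09)&(Y<.18)&(Z>.033)&(Z<.048)];print('brick',cv2.minAreaRect((q[:,:2]*1000).astype(np.float32)),np.median(q[:,2]))
b=(X>.49)&(X<.61)&(Y>-.01)&(Y<.11)
for lo,hi in((.055,.075),(.075,.09),(.10,.125)):
    q=W[b&(Z>lo)&(Z<hi)]; print('lamp',lo,len(q),cv2.minEnclosingCircle((q[:,:2]*1000).astype(np.float32)),q[:,2].max())
cap('scene','sc8');
plan((.613,-.3116,.25),18.4)
E
```

```text
[0.5505 0.0028 0.2891]
brick ((547.0958862304688, 48.150978088378906), (118.15816497802734, 229.36708068847656), 4.798364162445068) 0.041393181260557715
lamp 0.055 747 ((546.8409423828125, 49.82810974121094), 29.83863067626953) 0.07499307137640321
lamp 0.075 830 ((546.9808349609375, 49.24570083618164), 25.22598648071289) 0.08967869662165073
lamp 0.1 124 ((546.8583374023438, 49.411075592041016), 6.219008445739746) 0.11602796202866272
tool shift first (units) [-7.97  0.89  0.97] rows>= 7.0 | world [ 0.0624 -0.3145 -0.039 ] | turn z units [np.float64(-2.95)] or [np.float64(36.32)] j6 -12.5
```

View pics/w8.png

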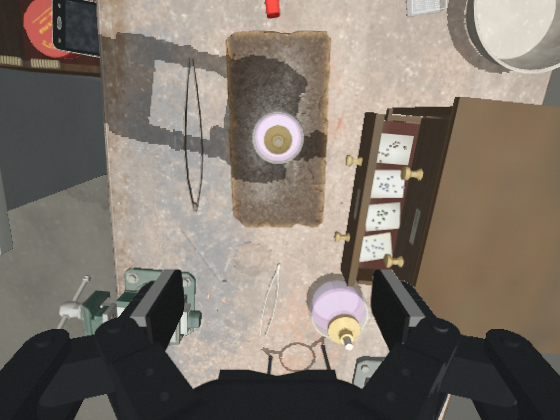

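The lamp stands at (0.547, 0.0495), 1.5 mm from the brick's middle at (0.547, 0.048), with its burner aligned. The tongs at (195,130) are parallel in front and the lighter is at the top (272,8). Next is the tripod.

>>> drive_tool(motion="-0.7 0.08 0.1 0 0 0;-1 0.11 0.1 0 0 0;-1 0.11 0.1 0 0 0;-1 0.11 0.1 0 0 0;-1 0.11 0.1 0 0 0")

```text
t: 22.6
ee_pos: [0.5876, -0.184, 0.2687]
eef_rot: [[-0.085, 0.996, -0.0], [0.996, 0.085, 0.001], [0.001, -0.0, -1.0]]
force: [-0.1, 0.1, -0.2]
gripper_width: 0.0856
finger_force: 0.0
```

>>> drive_tool(motion="-1 0.11 0.1 0 0 0;-1 0.11 0.1 0 0 0;-0.8 0.1 0.1 0 0 0;-0.47 0.05 0.1 0 0 0;0 0 0 0 0 -1")

```text
t: 23.1
ee_pos: [0.6128, -0.3145, 0.2508]
eef_rot: [[-0.162, 0.987, -0.002], [0.987, 0.162, 0.001], [0.001, -0.002, -1.0]]
force: [0.2, 0.1, -0.7]
gripper_width: 0.0853
finger_force: 0.0
```

>>> drive_tool(motion="0 0 0.5 0 0 -1;0 0 0.8 0 0 -0.95;0 0 0 0 0 0;0 0 0 0 0 0;0 0 0 0 0 0")

```text
t: 23.6
ee_pos: [0.6139, -0.3126, 0.203]
eef_rot: [[-0.314, 0.95, 0.002], [0.95, 0.314, -0.001], [-0.002, 0.002, -1.0]]
force: [-0.3, -0.3, 0.6]
gripper_width: 0.0856
finger_force: 0.0
```

```bash
python3 - <<'E'
from h import *
cap('wrist');plan((.613,-.3116,.08),18.4);p,d,c=cap('wrist','w9');print(manip.state()['ee_pos'])
W=cloud(d,c);X,Y,Z=W[...,0],W[...,1],W[...,2]
q=W[(np.hypot(X-.613,Y+.3116)<.07)&(Z>.105)&(Z<.13)];print(len(q))
t=np.degrees(np.arctan2(q[:,1]+.3116,q[:,0]-.613)); r=np.hypot(q[:,0]-.613,q[:,1]+.3116)
g=q[(r<.036)]; print('ring seen extents',g.min(0),g.max(0))
for a in(48,168,-72):
    s=(abs((t-a+180)%360-180)<15)&(r>.042); print(a,s.sum(),np.median(t[s]) if s.any() else '')
E
```

```text
tool shift first (units) [ 0.04 -0.02  3.08] rows>= 3.0 | world [-0.0009  0.0011 -0.1231] | turn z units [np.float64(-0.02)] or [np.float64(39.25)] j6 -51.7
[ 0.6138 -0.3128  0.203 ]
2575
ring seen extents [ 0.5774 -0.3463  0.105 ] [ 0.6434 -0.2829  0.1155]
48 230 48.81941293163534
168 230 168.20872486195302
-72 190 -71.39069385914232
```

>>> drive_tool(motion="0.04 0 0.6 0 0 0;0 0 0.7 0 0 0;0 0 0.7 0 0 0;0 0 0.5 0 0 0;0 0 0.3 0 0 0")

```text
t: 24.2
ee_pos: [0.6123, -0.3109, 0.0882]
eef_rot: [[-0.314, 0.949, -0.001], [0.949, 0.314, 0.001], [0.001, -0.001, -1.0]]
force: [0.5, -0.2, 0.4]
gripper_width: 0.0857
finger_force: 0.0
```

>>> drive_tool(motion="0 0 0.15 0 0 0;0 0 0.1 0 0 0;0 0 0 0 0 0;0 0 0 0 0 0")

```text
t: 24.6
ee_pos: [0.6131, -0.3114, 0.0802]
eef_rot: [[-0.315, 0.949, 0.002], [0.949, 0.315, -0.001], [-0.001, 0.001, -1.0]]
force: [1.1, -0.7, -0.0]
gripper_width: 0.0854
finger_force: 0.0
```

>>> drive_tool(motion="0 0 0 0 0 0;0 0 0 0 0 0;0 0 0 0 0 0;0 0 0 0 0 0", fingers=0, newtons=60)

```text
t: 25.0
ee_pos: [0.613, -0.3113, 0.0803]
eef_rot: [[-0.315, 0.949, 0.002], [0.949, 0.315, -0.001], [-0.001, 0.001, -1.0]]
force: [0.0, 0.6, 6.1]
gripper_width: 0.0583
finger_force: 63.1
```

The ring is gripped. Lifting high, then moving over in x first and y second.

>>> drive_tool(motion="0 0 -0.4 0 0 0;0 0 -0.7 0 0 0;0 0 -1 0 0 0;0 0 -1 0 0 0;0 0 -0.9 0 0 0")

```text
t: 25.5
ee_pos: [0.6124, -0.3109, 0.2405]
eef_rot: [[-0.315, 0.949, -0.0], [0.949, 0.315, 0.0], [0.0, -0.0, -1.0]]
force: [0.4, -0.1, -0.7]
gripper_width: 0.0583
finger_force: 64.6
```

>>> drive_tool(motion="0 0 0 0 0 0;0.13 -0.4 0 0 0 0;0.22 -0.7 0 0 0 0;0.17 -0.47 0 0 0 0;0.4 0.13 0 0 0 0")

```text
t: 26.0
ee_pos: [0.5437, -0.2954, 0.2379]
eef_rot: [[-0.311, 0.95, -0.003], [0.95, 0.311, 0.001], [0.001, -0.002, -1.0]]
force: [0.8, 0.5, -1.7]
gripper_width: 0.0581
finger_force: 64.8
```

>>> drive_tool(motion="0.9 0.3 0 0 0 0;0.9 0.3 0 0 0 0;0.9 0.3 0 0 0 0;0.9 0.3 0 0 0 0;0.9 0.3 0 0 0 0")

```text
t: 26.5
ee_pos: [0.5463, -0.1021, 0.2382]
eef_rot: [[-0.315, 0.949, -0.001], [0.949, 0.315, 0.001], [0.001, -0.001, -1.0]]
force: [0.5, 0.3, -0.3]
gripper_width: 0.0579
finger_force: 64.8
```

>>> drive_tool(motion="0.9 0.3 0 0 0 0;0.9 0.3 0 0 0 0;0.8 0.26 0 0 0 0;0.6 0.2 0 0 0 0;0.3 0.1 0 0 0 0")

```text
t: 27.0
ee_pos: [0.5461, 0.0458, 0.2383]
eef_rot: [[-0.317, 0.948, -0.001], [0.948, 0.317, 0.001], [0.001, -0.001, -1.0]]
force: [0.3, -0.5, -1.5]
gripper_width: 0.0585
finger_force: 64.8
```

>>> drive_tool(motion="0 0 0 0 0 0;0 0 0 0 0 0;0 0 0 0 0 0;0 0 0 0 0 0")

```text
t: 27.4
ee_pos: [0.5467, 0.0418, 0.239]
eef_rot: [[-0.313, 0.95, -0.0], [0.95, 0.313, -0.0], [-0.0, -0.0, -1.0]]
force: [0.5, -0.4, -1.7]
gripper_width: 0.0582
finger_force: 64.8
```

```bash
python3 - <<'E'
from h import *
p,d,c=cap('wrist','w10');s=manip.state();print(s['gripper_width'],s['finger_force'],s['ee_pos'])
plan((.547,.0495,.12),18.4)
W=cloud(d,c);X,Y,Z=W[...,0],W[...,1],W[...,2];e=s['ee_pos']
q=W[(np.hypot(X-e[0],Y-e[1])<.07)&(Z>e[2]+.02)&(Z<e[2]+.05)]
r=np.hypot(q[:,0]-e[0],q[:,1]-e[1]);t=np.degrees(np.arctan2(q[:,1]-e[1],q[:,0]-e[0]))
for a in(48,168,-72):
    k=(abs((t-a+180)%360-180)<20)&(r>.042)&(r<.064); print(a,k.sum(),np.median(t[k]) if k.any() else '',q[k].max(0) if k.any() else '')
P,D,C=cap('side','s10')
im=np.hstack([cv2.resize(p,(420,315)),cv2.resize(P[120:280,200:390],(374,315))]);cv2.imwrite('pics/v10.png',im[:,:,::-1])
E
```

```text
0.05821942934249888 64.80344401672482 [0.5467 0.0419 0.239 ]
tool shift first (units) [0.18 0.07 2.98] rows>= 3.0 | world [ 0.0003  0.0076 -0.119 ] | turn z units [np.float64(-0.03)] or [np.float64(39.24)] j6 -21.9
48 1182 49.40443641891322 [0.5968 0.0864 0.289 ]
168 1203 167.7870367671756 [0.5059 0.0556 0.289 ]
-72 0
```

View pics/v10.png

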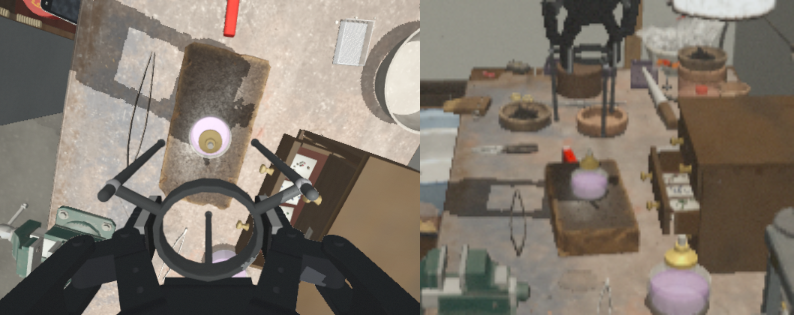

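The tripod hangs straight in the grip. I'll check the ring's centre relative to the TCP before lowering.

```bash
python3 - <<'E'
from h import *
from scipy.optimize import least_squares
p,d,c=load('w10');W=cloud(d,c);X,Y,Z=W[...,0],W[...,1],W[...,2];e=np.array([.5467,.0419,.239])
U,V=np.meshgrid(np.arange(560),np.arange(420)); 
m=(U>195)&(U<355)&(V>235)&(V<375)&(abs(Z-.270)<.012)&(np.hypot(X-e[0],Y-e[1])<.036)&(np.hypot(X-e[0],Y-e[1])>.018); q=W[m]
f=lambda a,q:np.hypot(q[:,0]-a[0],q[:,1]-a[1])-a[2]
a=np.array([e[0],e[1],.028])
for k in range(4):
    g=q[abs(f(a,q))<(.008 if k<2 else .005)]; a=least_squares(f,a,args=(g,),loss='soft_l1',f_scale=.002).x
print(len(g),a,np.median(g[:,2]))
# prong-based: tips on ring via leg tops, pixel rays at z_tip
E
```

```text
8190 [0.5463 0.042  0.0277] 0.2710591246485751
```

>>> drive_tool(motion="0.19 0.06 0 0 0 0;0 0 0 0 0 0;0 0 0 0 0 0;0 0 0 0 0 0")

```text
t: 27.9
ee_pos: [0.5465, 0.051, 0.2391]
eef_rot: [[-0.315, 0.949, 0.0], [0.949, 0.315, -0.0], [-0.0, 0.0, -1.0]]
force: [-0.1, -0.7, -2.7]
gripper_width: 0.0581
finger_force: 64.8
```

>>> drive_tool(motion="0 0 0.4 0 0 0;0 0 0.5 0 0 0;0 0 0.5 0 0 0;0 0 0 0 0 0;0 0 0 0 0 0")

```text
t: 28.4
ee_pos: [0.5467, 0.0509, 0.1834]
eef_rot: [[-0.315, 0.949, -0.0], [0.949, 0.315, 0.0], [0.0, -0.0, -1.0]]
force: [-0.3, -0.1, -1.9]
gripper_width: 0.0583
finger_force: 64.9
```

>>> drive_tool(motion="0 0 0.4 0 0 0;0 0 0.4 0 0 0;0 0 0.35 0 0 0;0 0 0 0 0 0;0 0 0 0 0 0")

```text
t: 28.9
ee_pos: [0.5473, 0.0509, 0.1383]
eef_rot: [[-0.315, 0.949, 0.002], [0.949, 0.315, -0.0], [-0.001, 0.002, -1.0]]
force: [0.3, 0.2, -2.1]
gripper_width: 0.0578
finger_force: 64.9
```

>>> drive_tool(motion="0 -0.02 0.2 0 0 0;0 0 0.1 0 0 0;0 0 0.05 0 0 0;0 0 0 0 0 0;0 0 0 0 0 0")

```text
t: 29.4
ee_pos: [0.5459, 0.0507, 0.1232]
eef_rot: [[-0.315, 0.949, 0.0], [0.949, 0.315, 0.0], [-0.0, 0.0, -1.0]]
force: [0.4, -0.8, -2.2]
gripper_width: 0.0578
finger_force: 64.9
```

>>> drive_tool(motion="0 0 0.05 0 0 0;0 0 0 0 0 0;0 0 0 0 0 0")

```text
t: 29.7
ee_pos: [0.5458, 0.0507, 0.1211]
eef_rot: [[-0.315, 0.949, 0.0], [0.949, 0.315, 0.0], [0.0, 0.0, -1.0]]
force: [-0.1, 0.0, -1.3]
gripper_width: 0.0584
finger_force: 64.9
```

>>> drive_tool(motion="0 0 0.04 0 0 0;0 0 0 0 0 0;0 0 0 0 0 0")

```text
t: 30.0
ee_pos: [0.5461, 0.0507, 0.1203]
eef_rot: [[-0.315, 0.949, 0.001], [0.949, 0.315, -0.0], [-0.0, 0.001, -1.0]]
force: [-1.4, 0.2, 4.2]
gripper_width: 0.0582
finger_force: 65.3
```

>>> drive_tool(motion="0 0 0 0 0 0;0 0 0 0 0 0;0 0 0 0 0 0;0 0 -0.3 0 0 0;0 0 -0.6 0 0 0", fingers=1)

```text
t: 30.5
ee_pos: [0.5447, 0.0507, 0.1548]
eef_rot: [[-0.315, 0.949, -0.004], [0.949, 0.315, 0.0], [0.001, -0.004, -1.0]]
force: [0.4, -0.1, 0.2]
gripper_width: 0.0857
finger_force: 0.0
```

>>> drive_tool(motion="0 0 -1 0 0 0;0 0 -1 0 0 0;0 0 -1 0 0 0;0 0 -1 0 0 0;0 0 -0.5 0 0 0")

```text
t: 31.0
ee_pos: [0.5464, 0.0507, 0.3405]
eef_rot: [[-0.315, 0.949, 0.007], [0.949, 0.315, -0.0], [-0.002, 0.006, -1.0]]
force: [0.2, 0.3, 0.4]
gripper_width: 0.0854
finger_force: 0.0
```

>>> drive_tool(motion="-0.5 -0.2 0 0 0 0;-0.5 -0.2 0 0 0 0;0 0 0 0 0 0;0 0 0 0 0 0")

```text
t: 31.4
ee_pos: [0.5431, 0.0077, 0.336]
eef_rot: [[-0.314, 0.95, 0.001], [0.95, 0.314, 0.0], [0.0, 0.001, -1.0]]
force: [0.6, -0.3, 0.3]
gripper_width: 0.0852
finger_force: 0.0
```

```bash
python3 - <<'E'
from h import *
from scipy.optimize import least_squares
cap('wrist');p,d,c=cap('wrist','w11');s=manip.state();print(s['ee_pos'])
W=cloud(d,c);X,Y,Z=W[...,0],W[...,1],W[...,2];e=np.array([.546,.0507])
rr=np.hypot(X-e[0],Y-e[1])
m=(Z>.136)&(Z<.162)&(rr<.040)&(rr>.018); q=W[m]
f=lambda a,q:np.hypot(q[:,0]-a[0],q[:,1]-a[1])-a[2]
a=np.array([*e,.028])
for k in range(5):
    g=q[abs(f(a,q))<(.008 if k<2 else .005)]; a=least_squares(f,a,args=(g,),loss='soft_l1',f_scale=.002).x
A=np.c_[g[:,:2]-a[:2],np.ones(len(g))]; pl=np.linalg.lstsq(A,g[:,2],rcond=None)[0]
print('ring',len(g),a,'z/tilt',pl[2],np.hypot(*pl[:2]))
o=W[(rr>.040)&(rr<.07)&(Z>.14)&(Z<.18)]; t=np.degrees(np.arctan2(o[:,1]-a[1],o[:,0]-a[0]))
for b in(49,168,-72):
    k=abs((t-b+180)%360-180)<20
    if k.sum()>5: print(b,k.sum(),np.median(t[k]),np.percentile(o[k][:,2],97))
b=W[(rr<.03)&(Z>.055)&(Z<.12)]; k=W[(rr<.02)&(Z>.095)&(Z<.12)]; print('burner',cv2.minEnclosingCircle((k[:,:2]*1000).astype(np.float32)))
P,D,C=cap('side','s11')
im=np.hstack([cv2.resize(p,(420,315)),cv2.resize(P[120:280,200:390],(374,315))]);cv2.imwrite('pics/v11.png',im[:,:,::-1])
E
```

```text
[0.5431 0.0083 0.3358]
ring 882 [0.5462 0.0497 0.0277] z/tilt 0.15250910567147166 0.025520212919782632
49 136 49.303254697402345 0.16323580461920192
168 133 168.47168364540275 0.16354604286417027
-72 129 -71.57418967432046 0.16343433786244194
burner ((546.771728515625, 49.686737060546875), 14.203658103942871)
```

View pics/v11.png

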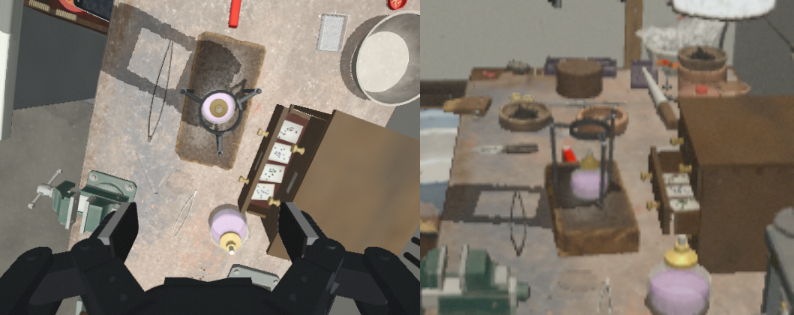

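The tripod stands at (0.546, 0.050), with the ring top at 0.1525, all three prongs level at 0.1634 and the lamp centred between its legs. Next I'll look at the cup.

>>> drive_tool(motion="0.6 0.26 0 0 0 0;0.9 0.38 0 0 0 0;1 0.43 0.1 0 0 0;1 0.43 0.1 0 0 0;1 0.43 0.1 0 0 0")

```text
t: 32.05
ee_pos: [0.5595, 0.2053, 0.3235]
eef_rot: [[-0.315, 0.949, 0.0], [0.949, 0.315, 0.0], [0.0, 0.0, -1.0]]
force: [1.5, -0.7, -0.4]
gripper_width: 0.0853
finger_force: 0.0
```

>>> drive_tool(motion="1 0.43 0.1 0 0 0;0.9 0.38 0.1 0 0 0;0.5 0.22 0.1 0 0 0;0.3 0.13 0.1 0 0 -1;0 0 0 0 0 -1", fingers=0.47)

```text
t: 32.55
ee_pos: [0.5688, 0.3229, 0.306]
eef_rot: [[-0.468, 0.884, -0.002], [0.884, 0.468, -0.0], [0.001, -0.002, -1.0]]
force: [-1.2, -0.4, -0.4]
gripper_width: 0.0403
finger_force: 0.0
```

>>> drive_tool(motion="0 0 0 0 0 0;0 0 0 0 0 0;0 0 0 0 0 0")

```text
t: 32.85
ee_pos: [0.5699, 0.3199, 0.3078]
eef_rot: [[-0.46, 0.888, 0.0], [0.888, 0.46, 0.0], [0.0, 0.0, -1.0]]
force: [-0.2, 0.4, 0.7]
gripper_width: 0.0396
finger_force: 0.0
```

```bash
python3 - <<'E'
from h import *
cap('wrist');p,d,c=cap('wrist','w12');s=manip.state();e=s['ee_pos'];print(e,s['gripper_width'],np.degrees(np.arctan2(s['eef_rot'][1,1],s['eef_rot'][0,1])))
W=cloud(d,c);X,Y,Z=W[...,0],W[...,1],W[...,2]
b=(np.hypot(X-.586,Y-.37)<.065)&(Z<.1)
q=W[b&(Z>.022)]; C=cv2.minEnclosingCircle((q[:,:2]*1000).astype(np.float32)); print('rim',len(q),C,np.median(q[:,2]),np.percentile(q[:,2],95))
cx,cy=np.array(C[0])/1000; r=np.hypot(X-cx,Y-cy)
print('inner floor',np.nanmedian(Z[b&(r<.025)]))
for lo in range(28,52,2): k=Z[b&(r>lo/1000)&(r<(lo+2)/1000)]; print(lo,len(k),np.median(k).round(4),end=';')
a=np.radians(27.6); P=(cx-.041*np.cos(a),cy-.041*np.sin(a)); print(P); plan((*P,.12),27.6)
E
```

```text
[0.5699 0.3197 0.3078] 0.04018727764566595 27.42544607940157
rim 1435 ((585.0687866210938, 371.512451171875), 46.79646682739258) 0.028924189707347947 0.030189963580025674
inner floor 0.00970964093396906
28 208 0.0096;30 223 0.0097;32 228 0.0097;34 259 0.0096;36 302 0.0101;38 488 0.0284;40 324 0.0291;42 331 0.029;44 313 0.0286;46 161 0.0229;48 194 0.0024;50 269 0.0026;(np.float64(0.5487344398726139), np.float64(0.35251731373196066))
tool shift first (units) [ 0.97 -0.09  4.69] rows>= 4.0 | world [-0.0212  0.0328 -0.1878] | turn z units [np.float64(-0.04)] or [np.float64(39.23)] j6 -4.9
```

View pics/w12.png

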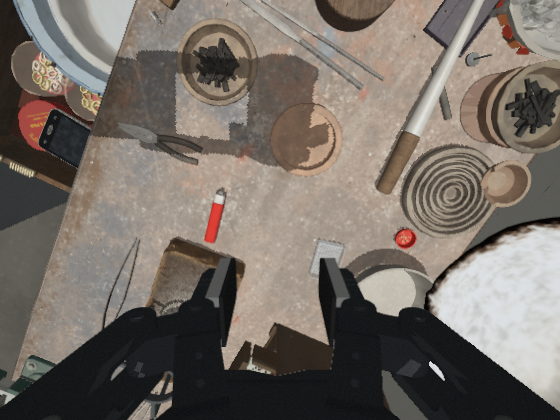

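The view shows the cup at (306,139), the charcoal dish at (217,62), the cutters at (160,143), and the lighter left of the brick at (215,215). The cup's centre is (0.585, 0.3715), rim 0.029, floor 0.0097. The hanging lampshade is at (510,290), so I'll check its clearance first.

```bash
python3 - <<'E'
from h import *
p,d,c=load('w12');W=cloud(d,c)
for u,v in((440,285),(500,230),(500,300),(550,300),(430,300)): print(u,v,W[v,u])
p,d,c=load('sc8');W=cloud(d,c)
for u,v in((240,70),(268,78),(298,70),(268,50)): print('sc',u,v,W[v,u])
E
```

```text
440 285 [0.6877 0.3374 0.2533]
500 230 [0.7043 0.3891 0.2468]
500 300 [0.6923 0.3556 0.294 ]
550 300 [0.6991 0.3707 0.3104]
430 300 [0.6888 0.3243 0.2529]
sc 240 70 [0.6906 0.3567 0.2655]
sc 268 78 [0.7196 0.2696 0.2627]
sc 298 70 [ 0.5337 -0.0242  0.4645]
sc 268 50 [0.7249 0.2714 0.3418]
```

>>> drive_tool(motion="0.2 -0.02 0.7 0 0 0;0.2 -0.02 1 0 0 0;0.2 -0.02 1 0 0 0;0.2 -0.02 1 0 0 0;0.17 -0.01 0.95 0 0 0", newtons=50)

```text
t: 33.45
ee_pos: [0.5485, 0.3526, 0.1202]
eef_rot: [[-0.461, 0.888, 0.0], [0.888, 0.461, 0.0], [0.0, 0.0, -1.0]]
force: [0.8, 1.4, -0.1]
gripper_width: 0.04
finger_force: 0.0
```

>>> drive_tool(motion="0 0 0 0 0 0;0 0 0.5 0 0 0;0 0 0.7 0 0 0;0 0 0.6 0 0 0;0 0 0 0 0 0")

```text
t: 33.95
ee_pos: [0.5482, 0.3518, 0.0484]
eef_rot: [[-0.461, 0.887, -0.003], [0.887, 0.461, -0.002], [0.0, -0.004, -1.0]]
force: [-0.6, -0.2, 0.1]
gripper_width: 0.04
finger_force: 0.0
```

```bash
python3 - <<'E'
from h import *
cap('wrist');plan((.5487,.3525,.012),27.6)
E
```

```text
tool shift first (units) [ 0.01 -0.01  0.96] rows>= 1.0 | world [-0.0005  0.0001 -0.0383] | turn z units [np.float64(-0.03)] or [np.float64(39.24)] j6 -1.5
```

>>> drive_tool(motion="0 0 0.4 0 0 0;0 0 0.3 0 0 0;0 0 0.15 0 0 0;0 0 0.08 0 0 0;0 0 0 0 0 0")

```text
t: 34.5
ee_pos: [0.5489, 0.3528, 0.0126]
eef_rot: [[-0.462, 0.887, 0.0], [0.887, 0.462, 0.0], [0.0, 0.0, -1.0]]
force: [0.2, -0.1, 0.7]
gripper_width: 0.0402
finger_force: 0.0
```

>>> drive_tool(motion="0 0 0 0 0 0;0 0 0 0 0 0;0 0 0 0 0 0;0 0 0 0 0 0", fingers=0)

```text
t: 34.9
ee_pos: [0.549, 0.3529, 0.0128]
eef_rot: [[-0.462, 0.887, 0.001], [0.887, 0.462, 0.0], [0.0, 0.001, -1.0]]
force: [0.0, 0.7, 3.1]
gripper_width: 0.0092
finger_force: 46.6
```

Pinched at 9 mm. Lifting, then moving over the tripod.

>>> drive_tool(motion="0 0 -0.4 0 0 0;0 0 -0.7 0 0 0;0 0 -0.9 0 0 0;0 0 -1 0 0 0;0 0 -1 0 0 0")

```text
t: 35.4
ee_pos: [0.5485, 0.3526, 0.1749]
eef_rot: [[-0.462, 0.887, 0.0], [0.887, 0.462, 0.0], [0.0, 0.0, -1.0]]
force: [0.9, 0.5, -0.7]
gripper_width: 0.0093
finger_force: 46.7
```

>>> drive_tool(motion="0 0 -1 0 0 0;0 0 0 0 0 0;0 0 0 0 0 0;0 0 0 0 0 0")

```text
t: 35.8
ee_pos: [0.5481, 0.3523, 0.2114]
eef_rot: [[-0.462, 0.887, -0.002], [0.887, 0.462, -0.001], [0.0, -0.002, -1.0]]
force: [-0.1, -0.0, -0.9]
gripper_width: 0.0094
finger_force: 46.7
```

```bash
python3 - <<'E'
from h import *
cap('wrist');p,d,c=cap('wrist','w13');s=manip.state();e=s['ee_pos'];print(e,s['gripper_width'],s['finger_force'],s['force'],s['ft_torque'])
W=cloud(d,c);X,Y,Z=W[...,0],W[...,1],W[...,2]
h=cv2.cvtColor(p,cv2.COLOR_RGB2HSV)
t=s['eef_rot'][:,1]; C0=e[:2]+.041*t[:2]; r=np.hypot(X-C0[0],Y-C0[1])
m=(r<.056)&(Z>e[2]-.03)&(Z<e[2]+.03)&(h[...,1]>50)&(h[...,0]<22)
q=W[m]; print(m.sum(),'seed',C0,np.percentile(q[:,2],[2,50,98])-e[2])
k=q[q[:,2]>e[2]+.005]; print(cv2.minEnclosingCircle((k[:,:2]*1000).astype(np.float32)))
A=np.c_[k[:,:2]-C0,np.ones(len(k))]
w=np.ones(len(k),bool)
for i in range(4):
    pl=np.linalg.lstsq(A[w],k[w,2],rcond=None)[0]; w=abs(A@pl-k[:,2])<.003
print('rim plane',pl,w.sum())
cv2.imwrite('pics/w13v.png',cv2.resize(p,(420,315))[:,:,::-1])
plan((.5462-.0363,.0497-.019,e[2]),27.6)
E
```

```text
[0.5481 0.3524 0.2108] 0.00925365089231175 46.674401523778215 [-0.0435  0.0073 -2.0867] [-0.0122  0.0834 -0.0016]
22261 seed [0.5844 0.3713] [-0.004  -0.0007  0.0173]
((583.36474609375, 371.5293884277344), 46.71757507324219)
rim plane [0.0077 0.0015 0.2269] 8242
tool shift first (units) [-6.69 -4.56  0.01] rows>= 7.0 | world [-0.0382 -0.3217  0.    ] | turn z units [np.float64(-0.02)] or [np.float64(39.25)] j6 -1.5
```

View pics/w13v.png

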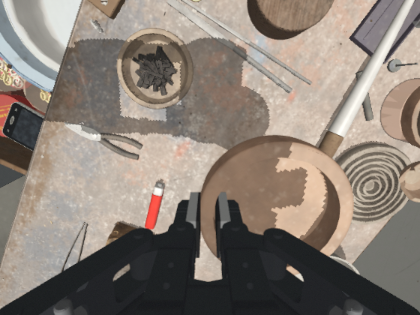

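The cup hangs level, with the rim plane tilted under 0.01 rad. Its centre offset from the TCP is (+0.0353, +0.0191). Moving it over the tripod.

>>> drive_tool(motion="-0.4 -0.27 0 0 0 0;-0.65 -0.44 0 0 0 0;-0.8 -0.54 0 0 0 0;-0.8 -0.54 0 0 0 0;-0.8 -0.54 0 0 0 0")

```text
t: 36.4
ee_pos: [0.5289, 0.1858, 0.2111]
eef_rot: [[-0.462, 0.887, -0.002], [0.887, 0.462, -0.0], [0.001, -0.002, -1.0]]
force: [0.5, -0.1, -0.4]
gripper_width: 0.0091
finger_force: 46.7
```

>>> drive_tool(motion="-0.8 -0.54 0 0 0 0;-0.8 -0.54 0 0 0 0;-0.65 -0.44 0 0 0 0;-0.5 -0.34 0 0 0 0;-0.3 -0.2 0 0 0 0")

```text
t: 36.9
ee_pos: [0.5124, 0.0393, 0.2115]
eef_rot: [[-0.46, 0.888, -0.002], [0.888, 0.46, -0.0], [0.001, -0.002, -1.0]]
force: [-0.0, 1.0, -0.5]
gripper_width: 0.0091
finger_force: 46.7
```

>>> drive_tool(motion="-0.21 -0.15 0 0 0 0;0 0 0 0 0 0;0 0 0 0 0 0;0 0 0 0 0 0;0 0 0 0 0 0")

```text
t: 37.4
ee_pos: [0.5117, 0.0316, 0.2122]
eef_rot: [[-0.463, 0.886, -0.0], [0.886, 0.463, 0.0], [0.0, 0.0, -1.0]]
force: [-0.2, 0.0, -1.5]
gripper_width: 0.009
finger_force: 46.7
```

```bash
cat > cup.py <<'E'
from h import *
cap('wrist');p,d,c=cap('wrist','w14');s=manip.state();e=s['ee_pos'];print(e,s['gripper_width'],s['force'])
W=cloud(d,c);X,Y,Z=W[...,0],W[...,1],W[...,2]; h=cv2.cvtColor(p,cv2.COLOR_RGB2HSV)
t=s['eef_rot'][:,1]; C0=e[:2]+.041*t[:2]; r=np.hypot(X-C0[0],Y-C0[1])
k=W[(r<.056)&(Z>e[2]+.005)&(Z<e[2]+.03)&(h[...,1]>50)&(h[...,0]<22)]; print('cup rim',len(k),cv2.minEnclosingCircle((k[:,:2]*1000).astype(np.float32)),np.median(k[:,2]))
E
python3 - <<'E'
from cup import *
plan((.5109,.0306,.166),27.6)
cv2.imwrite('pics/w14v.png',cv2.resize(p,(420,315))[:,:,::-1])
E
```

```text
[0.5117 0.0314 0.2123] 0.009427783545425202 [-0.0943  0.1756 -1.1736]
cup rim 10130 ((547.3323364257812, 51.04129409790039), 46.84419250488281) 0.22823508103742454
tool shift first (units) [-0.01 -0.03  1.16] rows>= 1.0 | world [-0.0008 -0.0008 -0.0463] | turn z units [np.float64(-0.01)] or [np.float64(39.26)] j6 -32.6
```

>>> drive_tool(motion="-0.01 -0.04 0 0 0 0;0 0 0.3 0 0 0;0 0 0.3 0 0 0;0 0 0 0 0 0;0 0 0 0 0 0")

```text
t: 38.0
ee_pos: [0.5101, 0.0297, 0.1876]
eef_rot: [[-0.462, 0.887, -0.001], [0.887, 0.462, 0.0], [0.001, -0.001, -1.0]]
force: [-0.5, -0.3, -1.4]
gripper_width: 0.0091
finger_force: 46.7
```

>>> drive_tool(motion="0 0 0.2 0 0 0;0 0 0.15 0 0 0;0 0 0.1 0 0 0;0 0 0 0 0 0;0 0 0 0 0 0")

```text
t: 38.5
ee_pos: [0.5104, 0.0297, 0.1703]
eef_rot: [[-0.462, 0.887, -0.0], [0.887, 0.462, 0.0], [0.0, -0.0, -1.0]]
force: [-0.2, -0.1, -1.1]
gripper_width: 0.0092
finger_force: 46.7
```

```bash
python3 cup.py
```

```text
[0.5106 0.0297 0.1705] 0.00909919012764686 [ 0.0896  0.4209 -1.4751]
cup rim 10090 ((546.0265502929688, 49.14118194580078), 46.62779235839844) 0.18644118157411177
```

>>> drive_tool(motion="0 0 0.06 0 0 0;0 0 0.04 0 0 0;0 0 0 0 0 0;0 0 0 0 0 0")

```text
t: 39.0
ee_pos: [0.5104, 0.0297, 0.1662]
eef_rot: [[-0.462, 0.887, -0.0], [0.887, 0.462, 0.0], [0.0, -0.0, -1.0]]
force: [-1.2, 0.0, -0.8]
gripper_width: 0.0093
finger_force: 46.7
```

>>> drive_tool(motion="0 0 0.04 0 0 0;0 0 0 0 0 0;0 0 0 0 0 0")

```text
t: 39.3
ee_pos: [0.5104, 0.0297, 0.1647]
eef_rot: [[-0.462, 0.887, 0.0], [0.887, 0.462, 0.0], [0.0, 0.0, -1.0]]
force: [-0.1, -0.0, -0.3]
gripper_width: 0.0091
finger_force: 46.7
```

>>> drive_tool(motion="0 0 0.03 0 0 0;0 0 0 0 0 0;0 0 0 0 0 0")

```text
t: 39.6
ee_pos: [0.5106, 0.0296, 0.1643]
eef_rot: [[-0.462, 0.887, 0.001], [0.887, 0.462, -0.0], [-0.001, 0.001, -1.0]]
force: [-2.1, -0.5, 5.0]
gripper_width: 0.0095
finger_force: 47.3
```

Contact at 5 N. Releasing gently and rising.

>>> drive_tool(motion="0 0 0 0 0 0;0 0 0 0 0 0;0 0 0 0 0 0;0 0 0 0 0 0", fingers=0.4)

```text
t: 40.0
ee_pos: [0.5104, 0.0297, 0.1633]
eef_rot: [[-0.462, 0.887, -0.0], [0.887, 0.462, 0.0], [0.0, -0.0, -1.0]]
force: [0.4, -0.5, 0.2]
gripper_width: 0.0343
finger_force: 0.0
```

>>> drive_tool(motion="0 0 -0.3 0 0 0;0 0 -0.5 0 0 0;0 0 -0.8 0 0 0;0 0 -0.9 0 0 0;0 0 -1 0 0 0")

```text
t: 40.5
ee_pos: [0.5099, 0.0297, 0.3053]
eef_rot: [[-0.462, 0.887, -0.001], [0.887, 0.462, 0.0], [0.0, -0.0, -1.0]]
force: [1.0, -0.5, 0.2]
gripper_width: 0.0343
finger_force: 0.0
```

>>> drive_tool(motion="-0.7 -0.4 0 0 0 0;-0.7 -0.4 0 0 0 0;0 0 0 0 0 0;0 0 0 0 0 0")

```text
t: 40.9
ee_pos: [0.5078, -0.0351, 0.3041]
eef_rot: [[-0.46, 0.888, 0.001], [0.888, 0.46, 0.0], [0.0, 0.001, -1.0]]
force: [-0.7, 0.8, -0.1]
gripper_width: 0.0342
finger_force: 0.0
```

```bash
python3 - <<'E'
from h import *
cap('wrist');p,d,c=cap('wrist','w15');s=manip.state();e=s['ee_pos'];print(e)
W=cloud(d,c);X,Y,Z=W[...,0],W[...,1],W[...,2]
r=np.hypot(X-.546,Y-.05)
k=W[(r<.052)&(Z>.172)&(Z<.20)]; print('rim',len(k),cv2.minEnclosingCircle((k[:,:2]*1000).astype(np.float32)),np.median(k[:,2]))
w=abs(k[:,2]-.181)<.006; A=np.c_[k[:,:2]-[.546,.05],np.ones(len(k))]
for i in range(4): pl=np.linalg.lstsq(A[w],k[w,2],rcond=None)[0]; w=abs(A@pl-k[:,2])<.003
print('plane',pl)
o=W[(r>.048)&(r<.066)&(Z>.145)&(Z<.172)]; t=np.degrees(np.arctan2(o[:,1]-.0497,o[:,0]-.5462)); print([(b,(abs((t-b+180)%360-180)<15).sum(),np.median(o[abs((t-b+180)%360-180)<15],0)) for b in(49,168,-72)])
S,D,C=cap('scene','sc15'); 
V,VD,VC=cap('side','s15')
Ws=cloud(D,C);h=cv2.cvtColor(S,cv2.COLOR_RGB2HSV);x,y,z=Ws[...,0],Ws[...,1],Ws[...,2]
m=((h[...,0]<8)|(h[...,0]>172))&(h[...,1]>140)&(x>.45)&(x<.58)&(y>.15)&(y<.3)&(z>.01)&(z<.05); q=Ws[m];rc=cv2.minAreaRect((q[:,:2]*1000).astype(np.float32));print('red',rc)
im=np.hstack([cv2.resize(p,(420,315)),cv2.resize(V[120:280,200:390],(374,315))]);cv2.imwrite('pics/v15.png',im[:,:,::-1])
E
```

```text
[ 0.5078 -0.0342  0.3038]
rim 3862 ((545.9735107421875, 48.95867919921875), 47.07489776611328) 0.1805291699769092
plane [ 0.0014 -0.0012  0.1806]
[(49, np.int64(50), array([0.5822, 0.0918, 0.1615])), (168, np.int64(103), array([0.4922, 0.0596, 0.1535])), (-72, np.int64(76), array([ 0.5627, -0.003 ,  0.1581]))]
red ((522.2635498046875, 209.508056640625), (14.50447940826416, 58.0928840637207), 14.106518745422363)
```

View pics/v15.png

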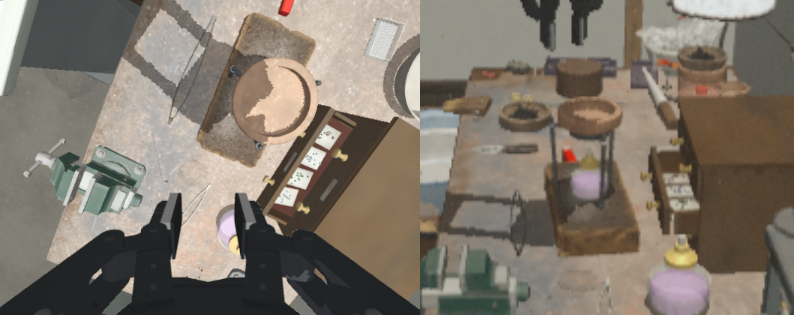

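The cup is level, with its rim at 0.1806 and its centre (0.546, 0.049) within 1 mm of the tripod's axis, inside the prongs at (235,72), (318,82) and (263,142). The tongs at (195,70) and the lighter at (287,5) are in place. Handing in.

```bash
python3 -c "
from workcell import manip
print(manip.hand_in())"
```

```text
the job is handed in; nothing more can be done
None
```

The job is handed in: lighter, tongs, lamp, tripod and cup are all where the task asked by my last measurements, after about 41 s of robot time, but no verdict was returned.

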